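# Pack the water-test tray for the tank round

### The job

Pack the grey carry tray for the tank round with what lies about the open bench beside it: lay the hand refractometer in the long cradle and the pH meter in the short one, and stand the small white squeeze bottle in the round well and the timer in the rectangular well, each fully down on its padded floor, the last two upright. The syringe and the brown glass dropper bottle are not part of the kit: leave them where they are.

Things in the scene. Friction and masses are not known exactly. Their poses are not given: they have to be found in the camera images.
- refractometer_mid (a point): hand refractometer lying along its own y: black tube with blue and metal parts, 192 mm long; tube 32 mm wide and high (y -50 to +96 mm), then a narrow prism end 16 mm wide (y -96 to -50). Does not roll; about 0.2 kg, slightly heavier toward +y. This point: middle of its length (on the tube), 16 mm above its underside. z up
- ph_meter_mid (a point): pocket pH meter lying flat along its own y: yellow flat pen with a grey cap (at -y), 149 mm long, 30 mm wide at the middle (24 mm over the cap, y below -30 mm), 18 mm high, about 75 g. This point: its centre, 9 mm above its underside. z up
- squeeze_bottle_mid (a point): small white plastic squeeze bottle with a label band and pointed cone cap, upright: round body 29 mm in diameter up to 58 mm above its base, then a nozzle 18 mm wide; 85 mm tall, about 30 g. Not one of the stock at the far left. This point: on its axis, 42.5 mm above its base, on the body. z up
- timer_mid (a point): off-white lab timer with a display, standing on its foot: 62 mm wide along its own y, 64 mm high, 40 mm deep along x; display looks to -x and leans back, so grip it by its two upright sides, across the 62 mm; about 70 g. Not the one at the far left wall. This point: middle of those extents, 32 mm above its underside. z up
- syringe_mid (a point): look-alike, to be left: large clear plastic syringe lying along its own y, 168 mm long, barrel 30 mm in diameter, flange 34 mm. This point: its centre, 17 mm above the bench
- glass_bottle_mid (a point): look-alike, to be left: brown glass dropper bottle with paper label and black rubber bulb, upright, 34 mm in diameter, 112 mm tall. This point: on its axis, 56 mm above its base
- long_cradle: longer of two white cradles side by side (85 mm apart) in the fixed grey tray. Origin: centre of its underside, 3 mm above the bench; y along it, z up. Recess centred there, 210 (y) x 48 mm (x), padded floor 4 mm, walls 24 mm above the origin; side walls absent over the middle 68 mm, so fingers reach the floor there. Block 83 x 234 mm. Refractometer may point either way
- short_cradle: shorter white cradle, as the long one but its recess is 165 (y) x 46 mm (x); floor 4 mm and walls 24 mm above its origin, side walls absent over the middle 68 mm; origin, axes and block size as for the long one. Which cradle is nearer the robot varies. pH meter may point either way
- round_well: white block 83 x 108 mm in the tray, past the +y end of a cradle (centres 175 mm apart), with a round well 45 mm in diameter at its centre. Origin: centre of its underside, 3 mm above the bench; well floor 4 mm, top 24 mm above the origin
- square_well: white block 83 x 108 mm in the tray, next to the round one (which is nearer varies), with a rectangular well 56 (x) x 78 mm (y) at its centre. Origin: centre of its underside, 3 mm above the bench; well floor 4 mm, top 24 mm above the origin. The timer's 62 mm width goes along the 78 mm, facing either way
Things that resemble listed ones, but are neither listed nor needed, are in the scene too. Leave any green look-alike of the part that bears squeeze_bottle_mid alone.

How it is judged (in metres and radians):
At the end, for the whole second after the job is handed in: Each kit thing down on the floor of its own recess, within about 12 mm of its centre, refractometer and pH meter lying along it (0.2 rad), timer (16 mm) with its width along its well (0.6 rad), bottle and timer upright; syringe and glass bottle within 20 mm of where they were; all released, at rest (x of refractometer_mid in the frame of long_cradle between -0.012 and 0.012 m and y of refractometer_mid in the frame of long_cradle between -0.013 and 0.013 m and z of refractometer_mid in the frame of long_cradle between 0.015 and 0.026 m and angle between the y axis of refractometer_mid and the y axis of long_cradle, either way round below 0.2 rad and x of ph_meter_mid in the frame of short_cradle between -0.012 and 0.012 m and y of ph_meter_mid in the frame of short_cradle between -0.012 and 0.012 m and z of ph_meter_mid in the frame of short_cradle between 0.008 and 0.018 m and angle between the y axis of ph_meter_mid and the y axis of short_cradle, either way round below 0.2 rad and horizontal distance between squeeze_bottle_mid and round_well below 0.012 m and z of squeeze_bottle_mid in the frame of round_well between 0.041 and 0.052 m and x of timer_mid in the frame of square_well between -0.016 and 0.016 m and y of timer_mid in the frame of square_well between -0.016 and 0.016 m and z of timer_mid in the frame of square_well between 0.031 and 0.042 m and angle between the y axis of timer_mid and the y axis of square_well, either way round below 0.6 rad and angle between each of squeeze_bottle_mid, timer_mid, glass_bottle_mid's own z axis and vertical below 0.15 rad and distance of each of syringe_mid, glass_bottle_mid from where it was at the start of the episode below 0.02 m); the robot touches nothing.
It also fails if it takes over 96 s, if anything falls off the work surface, if the arm or the gripper's body presses on something with over 40 N, if the wrist force passes 120 N, or if a joint passes its speed limit or range.

### The arm

A 6-joint arm with a two-finger parallel gripper is mounted at the origin on a cart in front of the work surface, level with it; the furniture and walls round the work are solid. World frame = base frame: x ahead of the robot, y to its left, z up, the work surface at z = 0. Lengths are in mm, angles in rad, forces in N, time in s.
With the tool pointing down it reaches from about 275 to 725 mm from the base axis. Payload 15.9 kg.
Tool frame: the origin (TCP) lies midway between the tips of the shut fingers; the grasp point (between the pads) lies 19 mm behind it; z points along the fingers, y is the line along which they close (so a half turn about z gives the same grasp; the last joint's range is limited). The gripper opens to 85 mm and grips with 20 to 120 N. Pads are 22 mm wide; open, the fingers measure 114 mm over their backs; the gripper's body (76 mm by 85 mm) begins 54 mm behind the grasp point. The pads swing forward as they close: fully open they stand 13 mm farther back than shut.
Start: joints at [1.222, 0.213, -0.034, 1.323, 0, 1.571], TCP at [170.878, 469.879, 209.806] pointing down, gripper open.
Joint ranges: [-2.98, 2.98], [-0.74, 1.72], [-1.14, 1.35], [-2.1, 2.04], [-1.57, 1.44], [-3.14, 3.14]. Speed limits (rad/s): [1.89, 1.89, 2.39, 2.57, 3.14, 3.14].

### API

Orientations are given as a rotation vector (axis times angle).
In Python, from rig import status, camera, calibration, ctrl, spotter gives the robot as it stands. The module is installed in compiled form; this text tells all that it offers.
- The arm moves only by the shell command python3 -m jog 'ROWS' [FORCE]. ROWS is JSON, a list of rows, each an object of numbers: "x", "y", "z": the shift along the tool's x, y, z in units of 0.5 m (1.0 is 0.5 m); "wx", "wy", "wz": the turn, a rotation vector about the tool's x, y, z in units of 45 degrees (1.0 is 45 degrees); "gripper": the closure, from 0 (fully open) to 1 (shut). A call has 1 to 20 rows; each row is the pose to reach, as a shift and turn from the pose commanded when the call began, along the tool's axes at that moment; what a row does not reach only later rows make up. A row lasts 1/12 s, in which the tool goes at most 41.7 mm and 7.16 degrees, less where a joint would pass 70% of its speed; a pose out of reach is approached as far as the arm can. A call with a number of a shift or a turn outside -1 to 1 is refused whole. A call with a gripper value outside its range is refused whole. The fingers move at their own pace and stop on an object; FORCE is the grip in N (left out, the last holds). Time passes only in rows, so rows that repeat a pose let the fingers close. It gives the time, the measured TCP pose, the force, the opening and the grip force at its end, in the units of the state.
- status.observe(): the state, without advancing time (a new reading comes with each control period).
- camera(name): name is "scene" or "top"; returns (picture, depth): 384x512x3 uint8, red, green, blue; 384x512 float32, mm along the optical axis (not along the pixel's ray), 0 where there is no reading.
- calibration(name): a dict with "camera_matrix" (3x3 intrinsics, pixels), "R" (3x3) and "t" (3): a world point X has camera coordinates R X + t. Camera axes: x right, y down, z forward; pixel columns grow to the right and rows downward; lengths in mm; the calibration is good to about 2 mm. A picture is of the moment at which its call begins. calibration takes no time and is no camera call.
- ctrl.finish_job(): hands the job in; it is judged then, once.
Trained networks look in the newest picture that a camera, given by its name, has taken for a name from the list of things; names that differ only in an ending like _2 or _b are one class to them, and where a whole thing is asked for, a point or a joint stands for the part that bears it (a point fixed in the world has none). Each returns a list of dicts, best first, with "confidence" (0 to 1); they miss things now and then, are a little off and sometimes report something else, mostly with a low value. They report only what shows in the picture. A call takes as long as a camera call. They do not tell look-alikes from the thing itself.
- spotter.regions_of(camera, label): "mask" (384x512 bool, what is visible of it) and "point" ([column, row] in pixels, amid what is visible of it).
- spotter.pinpoint(camera, label): "point" ([column, row] in pixels: a listed point, or the origin of a listed thing).
The state is a dict: "clock": time; "qpos": joint angles; "qd": joint speeds; "joint_efforts": joint torques, N m; "ee_pos": TCP position; "tool_rot": TCP orientation; "wrist_force": force on the tool from outside, world axes, zero at the start; "ft_torque": the same for the moment, N m; "finger_gap": opening from 0.0 (shut) to 1.0 (fully open); "gripper_force": force on a finger pad.
Only numpy, scipy, OpenCV 4.12 (cv2) and the standard library are available. Lean on these libraries where they do the work, as an engineer would, in place of code of your own. Each camera call takes 0.05 s, during which the arm holds its last target. There are 200 camera calls.

## Working session

There is one attempt and no reset: what is moved stays moved. The work goes in short steps, Python scripts to look and compute and a shell command to move; the robot and the scene stay as the last step left them, time stands still between calls to the robot, and variables do not carry over. Pictures are saved under pics/ and viewed, at most 14 in all, crops included, and the job is handed in when it is done.

```bash
mkdir -p pics
cat > h.py <<'E'
import numpy as np, cv2
from rig import status, camera, calibration, ctrl, spotter
from scipy.spatial.transform import Rotation as Ro
def world(cam, D, uv=None, mask=None):
    c=calibration(cam); K=np.array(c['camera_matrix']);R=np.array(c['R']);t=np.array(c['t'])
    if mask is not None:
        v,u=np.nonzero(mask&(D>0))
    else: u,v=np.array([uv[0]]),np.array([uv[1]])
    d=D[np.round(v).astype(int),np.round(u).astype(int)]
    P=np.c_[(u-K[0,2])/K[0,0]*d,(v-K[1,2])/K[1,1]*d,d]
    return (P-t)@R
def ray(cam,uv,z):
    c=calibration(cam); K=np.array(c['camera_matrix']);R=np.array(c['R']);t=np.array(c['t'])
    o=-R.T@t; d=R.T@np.linalg.inv(K)@[uv[0],uv[1],1]
    return o+d*(z-o[2])/d[2]
def proj(cam,X):
    c=calibration(cam); p=np.array(c['camera_matrix'])@(np.array(c['R'])@X+np.array(c['t'])); return p[:2]/p[2]
E
python3 - <<'E'
from h import *
for c in ['scene','top']:
    p,d=camera(c); cv2.imwrite(f'pics/{c}0.png',cv2.resize(p[:,:,::-1],(800,600)));np.save(c+'D.npy',d);np.save(c+'P.npy',p)
    k=calibration(c);print(c,-np.array(k['R']).T@np.array(k['t']),np.array(k['R'])[2],k['camera_matrix'][0][0])
zs=dict(refractometer_mid=16,ph_meter_mid=9,squeeze_bottle_mid=42,timer_mid=32,syringe_mid=17,glass_bottle_mid=56,long_cradle=3,short_cradle=3,round_well=3,square_well=3)
for n,z in zs.items():
  for c in ['top','scene']:
    for r in spotter.pinpoint(c,n)[:4]:
        print(n,c,round(r['confidence'],2),np.round(r['point']),np.round(ray(c,r['point'],z))[:2])
s=status.observe();print(s)
E
```

```text
scene [ 193.21467487 -675.81544318  772.30128472] [ 0.33295949  0.65891241 -0.67451643] 389.496298402122
top [ 356.19722857   22.48191746 1653.8289658 ] [ 0.12102027 -0.00271703 -0.99264632] 478.5377582566926
refractometer_mid top 0.72 [214. 198.] [562. 141.]
refractometer_mid scene 0.79 [249. 176.] [569. 125.]
refractometer_mid scene 0.61 [280. 158.] [695. 163.]
ph_meter_mid top 0.68 [212. 235.] [436. 146.]
ph_meter_mid scene 0.71 [208. 187.] [442. 138.]
squeeze_bottle_mid top 0.57 [219. 164.] [678. 124.]
squeeze_bottle_mid top 0.56 [362. 208.] [ 529. -364.]
squeeze_bottle_mid top 0.5 [201. 142.] [751. 191.]
squeeze_bottle_mid scene 0.77 [284. 160.] [682. 118.]
squeeze_bottle_mid scene 0.76 [293. 144.] [747. 179.]
timer_mid top 0.57 [249. 164.] [679.  23.]
timer_mid scene 0.58 [300. 185.] [673.   8.]
syringe_mid top 0.52 [134. 224.] [469. 412.]
syringe_mid scene 0.77 [185. 131.] [471. 432.]
glass_bottle_mid top 0.47 [176. 252.] [374. 263.]
glass_bottle_mid scene 0.63 [208. 188.] [425.  85.]
glass_bottle_mid scene 0.54 [168. 154.] [371. 279.]
long_cradle top 0.91 [357. 231.] [ 457. -
[... 448 characters left out ...]
1, 'qpos': array([ 1.22200317e+00,  2.12919940e-01, -3.44196234e-02,  1.32348580e+00,
       -1.02189715e-05,  1.57083326e+00]), 'qd': array([-7.74555855e-04,  1.18197717e-03, -1.66999347e-05, -1.17143253e-03,
        2.82804750e-04,  8.76129689e-04]), 'joint_efforts': array([-1.38686869e-04, -6.85960793e+01,  4.87330163e+01,  1.38989690e-03,
        2.37260656e-04,  2.74960257e-05]), 'ee_pos': array([170.87883969, 469.87432024, 209.78807197]), 'tool_rot': array([ 5.45166248e-01,  3.09392414e+00, -4.77081319e-05]), 'wrist_force': array([-0.37869428,  0.59561126, -0.3789981 ]), 'ft_torque': array([ 0.03282197, -0.01372307, -0.0589414 ]), 'gripper_force': 0.0, 'finger_gap': 0.9991871108271615}
```

View pics/top0.png

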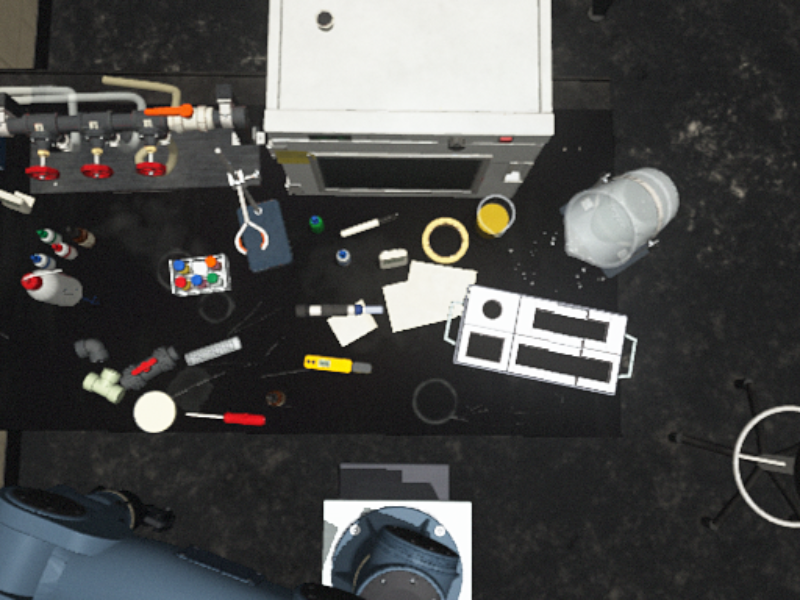

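View pics/scene0.png

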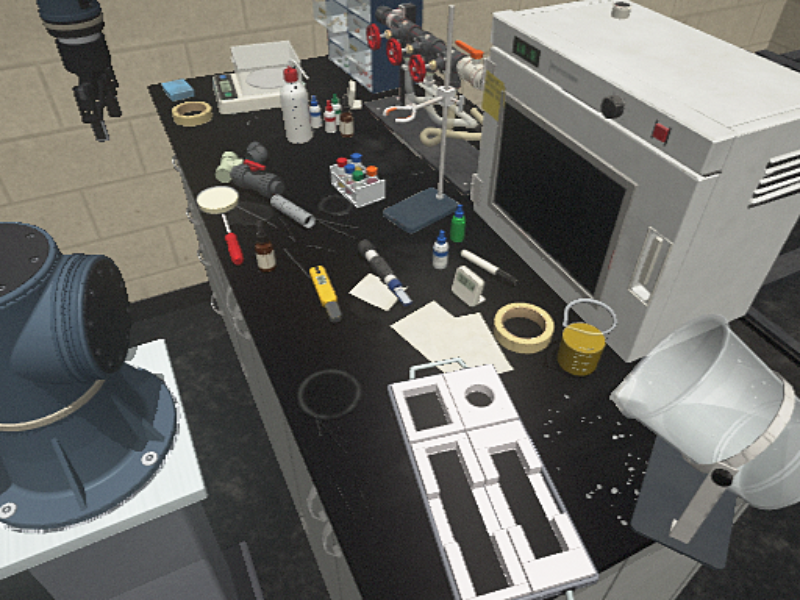

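Candidates (800x600 scene pixels):
- **Squeeze bottle:** the white one with the blue cap at (440,248). The look-alikes are the green one at (458,225) and the stock at the far left (~315-350,110).
- **Timer:** (467,285). The look-alike is at the far left wall (352,95).
- **Refractometer:** (383,270). The look-alikes are the syringe (292,210) and the white marker (488,265).
- **pH meter:** yellow, at (323,292).
- **Left alone:** the brown bottle at (265,250).

The long cradle is the one nearer the robot, next to the rectangular well.

```bash
cat > meas.py <<'E'
from h import *
def rect(P,lo,hi):
    Q=P[(P[:,2]>lo)&(P[:,2]<hi)]
    r=cv2.minAreaRect(Q[:,:2].astype(np.float32)); b=cv2.boxPoints(r)
    e=b[1]-b[0],b[2]-b[1]; l=max(e,key=np.linalg.norm)
    return np.round(r[0],1),np.round(sorted(r[1]),1),round(float(np.degrees(np.arctan2(l[1],l[0])))%180,1),len(Q)
E
python3 - <<'E'
from meas import *
I={c:camera(c) for c in ['top','scene']}
names=dict(refractometer_mid=(8,45),ph_meter_mid=(5,30),squeeze_bottle_mid=(10,95),timer_mid=(8,75),syringe_mid=(6,45),glass_bottle_mid=(10,120))
for c in I:
  D=I[c][1]
  for n,(lo,hi) in names.items():
    for r in spotter.regions_of(c,n)[:3]:
      P=world(c,D,mask=r['mask'])
      if len(P)>8 and (P[:,2]>lo).sum()>5: print(c,n,round(r['confidence'],2),np.round(r['point']),rect(P,lo,hi),'zmax',np.round(np.percentile(P[:,2],98)), 'ctr',np.round(np.median(P[P[:,2]>lo],0)))
  P=world(c,D,mask=(I[c][0].min(2)>140)&(D>0)); s=(P[:,2]>20)&(P[:,2]<34)&(P[:,1]<-110)&(P[:,1]>-520)&(P[:,0]<650)&(P[:,0]>350)
  print(c,'tray',rect(P[s],20,34),np.median(P[s][:,2]))
  np.save(f'tray_{c}.npy',P[s])
p=I['scene'][0]
cv2.imwrite('pics/crop.png',cv2.resize(p[120:240,130:350,::-1],None,fx=3.6,fy=3.6,interpolation=cv2.INTER_CUBIC))
E
```

```text
top refractometer_mid 0.88 [208. 197.] (array([560.5, 134.3]), array([ 28.7, 191.5]), 92.5, 394) zmax 37.0 ctr [559. 144.  26.]
top ph_meter_mid 0.75 [211. 235.] (array([440.9, 135.7]), array([ 32.1, 143.8]), 86.2, 337) zmax 25.0 ctr [441. 140.  18.]
top squeeze_bottle_mid 0.51 [217. 166.] (array([674.4, 125.6]), array([26.4, 26.8]), 86.0, 69) zmax 85.0 ctr [671. 124.  54.]
top squeeze_bottle_mid 0.38 [200. 143.] (array([748.6, 187.3]), array([26.6, 27.9]), 121.2, 80) zmax 86.0 ctr [745. 185.  53.]
top timer_mid 0.65 [251. 165.] (array([678.3,  18.4]), array([38.9, 60.9]), 102.8, 177) zmax 69.0 ctr [670.  16.  54.]
top glass_bottle_mid 0.54 [178. 253.] (array([367.5, 263.6]), array([29.4, 30.6]), 59.0, 91) zmax 113.0 ctr [367. 259.  62.]
top tray (array([ 502.1, -309.3]), array([177.9, 408.4]), 79.1, 2385) 26.58585008447145
scene refractometer_mid 0.88 [244. 172.] (array([560.2, 133.3]), array([ 29.9, 195.4]), 91.5, 426) zmax 33.0 ctr [557. 132.  25.]
scene ph_meter_mid 0.74 [208. 187.] (array([440.3, 131.9]), array([ 30. , 147.5]), 84.3, 365) zmax 22.0 ctr [438. 127.  18.]
scene squeeze_bottle_mid 0.65 [281. 162.] (array([674.3, 119.1]), array([19.5, 27.3]), 151.4, 163) zmax 83.0 ctr [673. 118.  45.]
scene squeeze_bottle_mid 0.59 [294. 144.] (array([748.8, 181. ]), array([19.8, 28.2]), 161.1, 160) zmax 83.0 ctr [746. 180.  44.]
scene timer_mid 0.71 [299. 186.] (array([678.1,  15.5]), array([36., 62.]), 101.0, 341) zmax 65.0 ctr [669.   9.  41.]
scene syringe_mid 0.58 [184. 133.] (array([466.9, 407.4]), array([ 31.4, 119.5]), 110.2, 243) zmax 33.0 ctr [464. 395.  26.]
scene syringe_mid 0.49 [298. 333.] (array([ 450.5, -356.2]), array([ 88.6, 240.6]), 79.2, 4212) zmax 29.0 ctr [ 451. -367.   10.]
scene glass_bottle_mid 0.57 [168. 156.] (array([365.9, 258.9]), array([28.4, 29. ]), 21.0, 240) zmax 107.0 ctr [365. 255.  55.]
scene tray (array([ 502.4, -310.6]), array([177.2, 357.3]), 79.2, 5579) 27.2852830993724
```

View pics/crop.png

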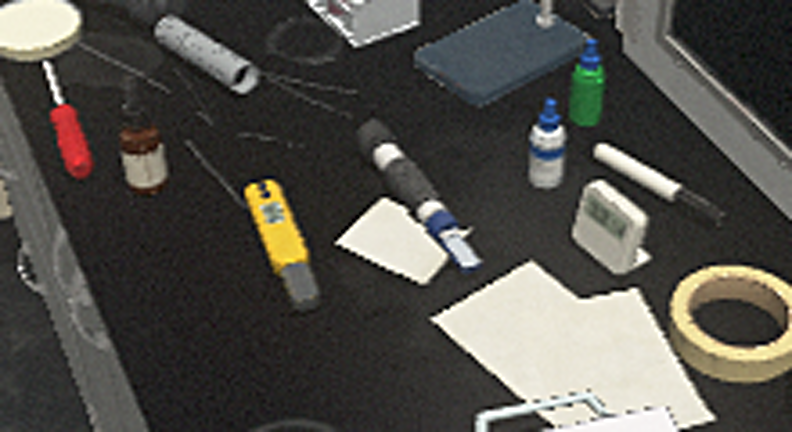

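The crop confirms the choice: white bottle with a label band at (547,145), timer at (608,225), refractometer with its prism end toward (460,250), pH meter at (280,240) with the grey cap toward -y. Next I fit the tray and write the planner helper.

```bash
cat > go.py <<'E'
# usage: go.py x y z psi_deg : prints units of shift and turn from the present pose (tool down, tool y at psi)
import sys; from h import *
x,y,z,psi=map(float,sys.argv[1:5]); s=status.observe(); R=Ro.from_rotvec(s['tool_rot'])
c=np.cos(np.radians(psi));n=np.sin(np.radians(psi))
best=None
for k in (1,-1):
    T=Ro.from_matrix(np.array([[-k*n,k*c,0],[k*c,k*n,0],[0,0,-1.]]).T) if False else Ro.from_matrix(np.c_[[-n*k,c*k,0],[c*k,n*k,0],[0,0,-1]])
    w=(R.inv()*T).as_rotvec()
    print('shift',np.round(R.inv().apply(np.array([x,y,z])-s['ee_pos'])/500,4),'turn',np.round(w/(np.pi/4),3))
print('q',np.round(s['qpos'],2),'t',s['clock'],'tcp',np.round(s['ee_pos'],1),'F',np.round(s['wrist_force'],1),'grip',round(s['gripper_force'],1),round(s['finger_gap']*85,1))
E
python3 - <<'E'
from h import *
from scipy.optimize import minimize
top=np.load('topD.npy'); sc=np.load('sceneD.npy')
def cls(Q,p):
    th=p[2];yd=np.array([np.cos(th),np.sin(th)]);xd=np.array([yd[1],-yd[0]])
    d=Q-p[:2]; X=d@xd;Y=d@yd  # origin: long cradle
    r=lambda cx,cy,wx,wy:(abs(X-cx)<wx/2)&(abs(Y-cy)<wy/2)
    blk=r(0,0,83,234)|r(85,0,83,234)|r(0,175,83,108)|r(85,175,83,108)
    rec=r(0,0,48,210)|r(85,0,46,165)|r(0,0,83,68)|r(85,0,83,68)|r(0,175,56,78)|(np.hypot(X-85,Y-175)<22.5)
    return blk,rec
for c,D in (('top',top),('scene',sc)):
    P=world(c,D,mask=np.ones(D.shape,bool)); P=P[(P[:,0]>330)&(P[:,0]<680)&(P[:,1]<-90)&(P[:,1]>-530)]
    T=P[(P[:,2]>24)&(P[:,2]<31)][:,:2]; F=P[(P[:,2]>3)&(P[:,2]<12)][:,:2]
    def cost(p):
        b,r=cls(T,p); s=(b&~r).sum(); b2,r2=cls(F,p); return -(s+ (b2&r2).sum()-(b2&~r2).sum()-(b&r).sum())
    best=min((minimize(cost,[x,y,np.radians(79.2)],method='Nelder-Mead',options=dict(initial_simplex=np.array([[x,y,1.382],[x+6,y,1.382],[x,y+6,1.382],[x,y,1.40]]))) for x in (448,453,458) for y in (-362,-356,-350)),key=lambda r:r.fun)
    p=best.x;th=p[2];yd=np.array([np.cos(th),np.sin(th)]);xd=np.array([yd[1],-yd[0]])
    print(c,best.fun,len(T),'long',p[:2],np.degrees(th),'short',p[:2]+85*xd,'sq',p[:2]+175*yd,'round',p[:2]+85*xd+175*yd)
    P=world(c,D,mask=np.ones(D.shape,bool)); o=P[(P[:,1]>-20)&(P[:,1]<170)&(P[:,2]>100)&(P[:,2]<400)&(P[:,0]>600)]
    print('oven x', np.percentile(o[:,0],[1,10,50]) if len(o) else None)
E
python3 go.py 560 134 100 2
```

```text
top -3139.0 1622 long [ 449.78681292 -359.00380851] 79.3453389552239 short [ 533.32136272 -374.71937368] sq [ 482.14238827 -187.02091185] round [ 565.67693808 -202.73647702]
oven x [810.50253896 812.18372074 815.75753941]
scene -9750.0 5384 long [ 449.98595621 -358.50644916] 79.18415139080456 short [ 533.47596364 -374.45695572] sq [ 482.82523441 -186.61525739] round [ 566.31524184 -202.56576395]
oven x [811.14865638 813.19785494 816.60282043]
shift [-0.961  -0.3653  0.2196] turn [-0.     0.     1.511]
shift [-0.961  -0.3653  0.2196] turn [-0.    -0.    -2.489]
q [ 1.22  0.21 -0.03  1.32  0.    1.57] t 1.8 tcp [170.9 469.9 209.8] F [1.1 0.  0.2] grip 0.0 84.9
```

```bash
R='{"x":-0.961,"y":-0.3653,"z":0.2,"wz":1.0,"gripper":0}'; python3 -m jog '[{"x":-0.961,"y":-0.3653,"z":0.15,"wz":1.0,"gripper":0},{"x":-0.961,"y":-0.3653,"z":0.15,"wz":1.0,"gripper":0},{"x":-0.961,"y":-0.3653,"z":0.15,"wz":1.0,"gripper":0},{"x":-0.961,"y":-0.3653,"z":0.15,"wz":1.0,"gripper":0},{"x":-0.961,"y":-0.3653,"z":0.15,"wz":1.0,"gripper":0},{"x":-0.961,"y":-0.3653,"z":0.15,"wz":1.0,"gripper":0},{"x":-0.961,"y":-0.3653,"z":0.15,"wz":1.0,"gripper":0},{"x":-0.961,"y":-0.3653,"z":0.15,"wz":1.0,"gripper":0},{"x":-0.961,"y":-0.3653,"z":0.15,"wz":1.0,"gripper":0},{"x":-0.961,"y":-0.3653,"z":0.15,"wz":1.0,"gripper":0},{"x":-0.961,"y":-0.3653,"z":0.15,"wz":1.0,"gripper":0},{"x":-0.961,"y":-0.3653,"z":0.15,"wz":1.0,"gripper":0},{"x":-0.961,"y":-0.3653,"z":0.15,"wz":1.0,"gripper":0},{"x":-0.961,"y":-0.3653,"z":0.15,"wz":1.0,"gripper":0},{"x":-0.961,"y":-0.3653,"z":0.15,"wz":1.0,"gripper":0},{"x":-0.961,"y":-0.3653,"z":0.15,"wz":1.0,"gripper":0}]' 40; python3 go.py 560 134 4 2
```

```text
shift [-0.961  -0.3653  0.4116] turn [-0.     0.     1.511]
shift [-0.961  -0.3653  0.4116] turn [-0.    -0.    -2.489]
q [ 1.22  0.21 -0.03  1.32  0.    1.57] t 1.8 tcp [170.9 469.9 209.8] F [1.1 0.  0.2] grip 0.0 84.9schema error: expected keys x, y, z, wx, wy, wz, gripper
```

```bash
python3 -m jog '[{"x":-0.961,"y":-0.3653,"z":0.15,"wx":0,"wy":0,"wz":1,"gripper":0},{"x":-0.961,"y":-0.3653,"z":0.15,"wx":0,"wy":0,"wz":1,"gripper":0},{"x":-0.961,"y":-0.3653,"z":0.15,"wx":0,"wy":0,"wz":1,"gripper":0},{"x":-0.961,"y":-0.3653,"z":0.15,"wx":0,"wy":0,"wz":1,"gripper":0},{"x":-0.961,"y":-0.3653,"z":0.15,"wx":0,"wy":0,"wz":1,"gripper":0},{"x":-0.961,"y":-0.3653,"z":0.15,"wx":0,"wy":0,"wz":1,"gripper":0},{"x":-0.961,"y":-0.3653,"z":0.15,"wx":0,"wy":0,"wz":1,"gripper":0},{"x":-0.961,"y":-0.3653,"z":0.15,"wx":0,"wy":0,"wz":1,"gripper":0},{"x":-0.961,"y":-0.3653,"z":0.15,"wx":0,"wy":0,"wz":1,"gripper":0},{"x":-0.961,"y":-0.3653,"z":0.15,"wx":0,"wy":0,"wz":1,"gripper":0},{"x":-0.961,"y":-0.3653,"z":0.15,"wx":0,"wy":0,"wz":1,"gripper":0},{"x":-0.961,"y":-0.3653,"z":0.15,"wx":0,"wy":0,"wz":1,"gripper":0},{"x":-0.961,"y":-0.3653,"z":0.15,"wx":0,"wy":0,"wz":1,"gripper":0},{"x":-0.961,"y":-0.3653,"z":0.15,"wx":0,"wy":0,"wz":1,"gripper":0},{"x":-0.961,"y":-0.3653,"z":0.15,"wx":0,"wy":0,"wz":1,"gripper":0},{"x":-0.961,"y":-0.3653,"z":0.15,"wx":0,"wy":0,"wz":1,"gripper":0}]' 40; python3 go.py 560 134 4 2
```

```text
clock: 3.13
ee_pos: [559.6, 134.3, 134.8]
tool_rot: [-1.687, -2.65, 0.0]
wrist_force: [0.3, -0.8, 0.3]
finger_gap: 1.001
gripper_force: 0.0
shift [-0.001   0.0005  0.2616] turn [-0.    -0.     0.512]
shift [-0.001   0.0005  0.2616] turn [ 0.000e+00 -1.000e-03 -3.488e+00]
q [0.24 0.39 0.02 1.2  0.   1.37] t 3.1333 tcp [559.6 134.3 134.8] F [ 0.3 -0.8  0.3] grip 0.0 85.1
```

```bash
python3 -m jog '[{"x":-0.001,"y":0,"z":0.05,"wx":0,"wy":0,"wz":0.512,"gripper":0},{"x":-0.001,"y":0,"z":0.1,"wx":0,"wy":0,"wz":0.512,"gripper":0},{"x":-0.001,"y":0,"z":0.13,"wx":0,"wy":0,"wz":0.512,"gripper":0},{"x":-0.001,"y":0,"z":0.15,"wx":0,"wy":0,"wz":0.512,"gripper":0},{"x":-0.001,"y":0,"z":0.19,"wx":0,"wy":0,"wz":0.512,"gripper":0.3},{"x":-0.001,"y":0,"z":0.22,"wx":0,"wy":0,"wz":0.512,"gripper":0.3},{"x":-0.001,"y":0,"z":0.245,"wx":0,"wy":0,"wz":0.512,"gripper":0.3},{"x":-0.001,"y":0,"z":0.26,"wx":0,"wy":0,"wz":0.512,"gripper":0.3},{"x":-0.001,"y":0,"z":0.26,"wx":0,"wy":0,"wz":0.512,"gripper":1},{"x":-0.001,"y":0,"z":0.26,"wx":0,"wy":0,"wz":0.512,"gripper":1},{"x":-0.001,"y":0,"z":0.26,"wx":0,"wy":0,"wz":0.512,"gripper":1},{"x":-0.001,"y":0,"z":0.26,"wx":0,"wy":0,"wz":0.512,"gripper":1},{"x":-0.001,"y":0,"z":0.26,"wx":0,"wy":0,"wz":0.512,"gripper":1},{"x":-0.001,"y":0,"z":0.26,"wx":0,"wy":0,"wz":0.512,"gripper":1}]' 50; python3 go.py 450 -358.7 12 -10.75
```

```text
clock: 4.3
ee_pos: [560.7, 134.0, 6.0]
tool_rot: [2.182, 2.259, 0.003]
wrist_force: [-3.6, 1.5, 7.4]
finger_gap: 0.338
gripper_force: 50.3
shift [-0.9772 -0.2555 -0.0132] turn [ 0.002 -0.001  0.283]
shift [-0.9772 -0.2555 -0.0132] turn [ 2.000e-03  2.000e-03 -3.717e+00]
q [ 0.23  0.48 -0.18  0.9   0.    1.77] t 4.3 tcp [560.7 134.    6. ] F [-3.6  1.5  7.4] grip 50.3 28.7
```

```bash
python3 -m jog '[{"x":0,"y":0,"z":-0.04,"wx":0,"wy":0,"wz":0,"gripper":1},{"x":0,"y":0,"z":-0.1,"wx":0,"wy":0,"wz":0,"gripper":1},{"x":0,"y":0,"z":-0.17,"wx":0,"wy":0,"wz":0,"gripper":1},{"x":-0.08,"y":-0.02,"z":-0.2,"wx":0,"wy":0,"wz":0,"gripper":1},{"x":-0.16,"y":-0.042,"z":-0.2,"wx":0,"wy":0,"wz":0.05,"gripper":1},{"x":-0.24,"y":-0.063,"z":-0.2,"wx":0,"wy":0,"wz":0.1,"gripper":1},{"x":-0.32,"y":-0.084,"z":-0.2,"wx":0,"wy":0,"wz":0.15,"gripper":1},{"x":-0.4,"y":-0.105,"z":-0.2,"wx":0,"wy":0,"wz":0.2,"gripper":1},{"x":-0.48,"y":-0.125,"z":-0.2,"wx":0,"wy":0,"wz":0.25,"gripper":1},{"x":-0.56,"y":-0.146,"z":-0.2,"wx":0,"wy":0,"wz":0.283,"gripper":1},{"x":-0.64,"y":-0.167,"z":-0.2,"wx":0,"wy":0,"wz":0.283,"gripper":1},{"x":-0.72,"y":-0.188,"z":-0.2,"wx":0,"wy":0,"wz":0.283,"gripper":1},{"x":-0.8,"y":-0.209,"z":-0.2,"wx":0,"wy":0,"wz":0.283,"gripper":1},{"x":-0.88,"y":-0.23,"z":-0.2,"wx":0,"wy":0,"wz":0.283,"gripper":1},{"x":-0.95,"y":-0.248,"z":-0.2,"wx":0,"wy":0,"wz":0.283,"gripper":1},{"x":-0.977,"y":-0.2555,"z":-0.2,"wx":0,"wy":0,"wz":0.283,"gripper":1},{"x":-0.977,"y":-0.2555,"z":-0.2,"wx":0,"wy":0,"wz":0.283,"gripper":1},{"x":-0.977,"y":-0.2555,"z":-0.2,"wx":0,"wy":0,"wz":0.283,"gripper":1}]'; python3 go.py 450 -358.7 13 -10.75
python3 - <<'E'
from h import *
p,d=camera('scene'); cv2.imwrite('pics/s1.png',cv2.resize(p[170:384,200:440,::-1],None,fx=2.8,fy=2.8,interpolation=cv2.INTER_CUBIC))
E
```

```text
clock: 5.8
ee_pos: [449.1, -359.5, 104.9]
tool_rot: [2.422, 2.001, 0.0]
wrist_force: [0.4, 0.1, -2.3]
finger_gap: 0.338
gripper_force: 49.9
shift [0.0019 0.0014 0.1839] turn [ 0.    -0.    -0.002]
shift [0.0019 0.0014 0.1839] turn [-0.    -0.     3.998]
q [-0.68  0.41 -0.04  1.13  0.    1.09] t 5.8 tcp [ 449.1 -359.5  104.9] F [ 0.4  0.1 -2.3] grip 49.9 28.7
```

View pics/s1.png

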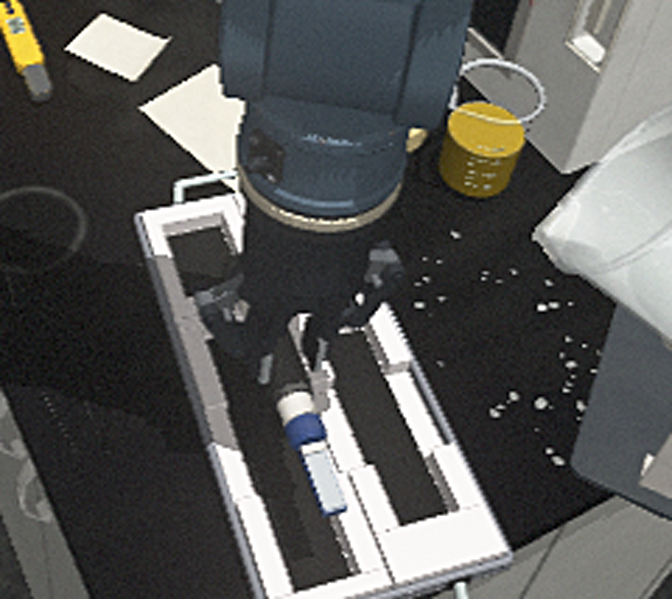

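The refractometer is held level, with its prism end at (330,480) and its axis along the long cradle. I'll lower it, release and rise.

```bash
python3 -m jog '[{"x":0.0019,"y":0.0014,"z":0.06,"wx":0,"wy":0,"wz":0,"gripper":1},{"x":0.0019,"y":0.0014,"z":0.11,"wx":0,"wy":0,"wz":0,"gripper":1},{"x":0.0019,"y":0.0014,"z":0.14,"wx":0,"wy":0,"wz":0,"gripper":1},{"x":0.0019,"y":0.0014,"z":0.16,"wx":0,"wy":0,"wz":0,"gripper":1},{"x":0.0019,"y":0.0014,"z":0.175,"wx":0,"wy":0,"wz":0,"gripper":1},{"x":0.0019,"y":0.0014,"z":0.183,"wx":0,"wy":0,"wz":0,"gripper":1},{"x":0.0019,"y":0.0014,"z":0.183,"wx":0,"wy":0,"wz":0,"gripper":1},{"x":0.0019,"y":0.0014,"z":0.183,"wx":0,"wy":0,"wz":0,"gripper":1},{"x":0.0019,"y":0.0014,"z":0.183,"wx":0,"wy":0,"wz":0,"gripper":0.3},{"x":0.0019,"y":0.0014,"z":0.183,"wx":0,"wy":0,"wz":0,"gripper":0.3},{"x":0.0019,"y":0.0014,"z":0.183,"wx":0,"wy":0,"wz":0,"gripper":0.3},{"x":0.0019,"y":0.0014,"z":0.183,"wx":0,"wy":0,"wz":0,"gripper":0.3},{"x":0.0019,"y":0.0014,"z":0.14,"wx":0,"wy":0,"wz":0,"gripper":0.3},{"x":0.0019,"y":0.0014,"z":0.08,"wx":0,"wy":0,"wz":0,"gripper":0.3},{"x":0.0019,"y":0.0014,"z":0,"wx":0,"wy":0,"wz":0,"gripper":0.3},{"x":0.0019,"y":0.0014,"z":-0.05,"wx":0,"wy":0,"wz":0,"gripper":0}]'; python3 go.py 440.5 134 3 -5
```

```text
clock: 7.18
ee_pos: [450.7, -358.6, 133.2]
tool_rot: [2.418, 2.002, 0.001]
wrist_force: [2.0, -1.0, -0.2]
finger_gap: 0.821
gripper_force: 0.0
shift [ 0.9644 -0.2046  0.2589] turn [ 0.003  0.002 -0.128]
shift [ 0.9644 -0.2046  0.2589] turn [ 2.000e-03 -4.000e-03  3.872e+00]
q [-0.67  0.39  0.01  1.19 -0.    1.09] t 7.1833 tcp [ 450.7 -358.6  133.2] F [ 2.  -1.  -0.2] grip 0.0 69.8
```

Now to the pH meter.

```bash
python3 -m jog '[{"x":0.08,"y":-0.017,"z":0,"wx":0,"wy":0,"wz":0,"gripper":0},{"x":0.16,"y":-0.034,"z":0,"wx":0,"wy":0,"wz":0,"gripper":0},{"x":0.24,"y":-0.051,"z":0,"wx":0,"wy":0,"wz":-0.05,"gripper":0},{"x":0.32,"y":-0.068,"z":0,"wx":0,"wy":0,"wz":-0.1,"gripper":0},{"x":0.4,"y":-0.085,"z":0,"wx":0,"wy":0,"wz":-0.128,"gripper":0},{"x":0.48,"y":-0.102,"z":0,"wx":0,"wy":0,"wz":-0.128,"gripper":0},{"x":0.56,"y":-0.119,"z":0,"wx":0,"wy":0,"wz":-0.128,"gripper":0},{"x":0.64,"y":-0.136,"z":0,"wx":0,"wy":0,"wz":-0.128,"gripper":0},{"x":0.72,"y":-0.153,"z":0,"wx":0,"wy":0,"wz":-0.128,"gripper":0},{"x":0.8,"y":-0.17,"z":0,"wx":0,"wy":0,"wz":-0.128,"gripper":0},{"x":0.88,"y":-0.187,"z":0.02,"wx":0,"wy":0,"wz":-0.128,"gripper":0},{"x":0.94,"y":-0.2,"z":0.06,"wx":0,"wy":0,"wz":-0.128,"gripper":0.2},{"x":0.964,"y":-0.2046,"z":0.12,"wx":0,"wy":0,"wz":-0.128,"gripper":0.3},{"x":0.964,"y":-0.2046,"z":0.17,"wx":0,"wy":0,"wz":-0.128,"gripper":0.3},{"x":0.964,"y":-0.2046,"z":0.21,"wx":0,"wy":0,"wz":-0.128,"gripper":0.3},{"x":0.964,"y":-0.2046,"z":0.235,"wx":0,"wy":0,"wz":-0.128,"gripper":0.3},{"x":0.964,"y":-0.2046,"z":0.25,"wx":0,"wy":0,"wz":-0.128,"gripper":0.3},{"x":0.964,"y":-0.2046,"z":0.256,"wx":0,"wy":0,"wz":-0.128,"gripper":0.3},{"x":0.964,"y":-0.2046,"z":0.256,"wx":0,"wy":0,"wz":-0.128,"gripper":0.3},{"x":0.964,"y":-0.2046,"z":0.256,"wx":0,"wy":0,"wz":-0.128,"gripper":0.3}]' 40; python3 go.py 440.5 134 4 -5
python3 - <<'E'
from h import *
p,d=camera('scene'); a=p[140:240,150:270,::-1]; b=p[250:384,230:400,::-1]
f=lambda q:cv2.resize(q,(400,400*q.shape[0]//q.shape[1]),interpolation=cv2.INTER_CUBIC)
a,b=f(a),f(b); m=min(len(a),len(b)); cv2.imwrite('pics/s2.png',np.hstack([a[:m],b[:m]]))
E
```

```text
clock: 8.85
ee_pos: [440.3, 134.4, 2.5]
tool_rot: [2.316, 2.122, 0.001]
wrist_force: [-0.0, 0.4, 0.4]
finger_gap: 0.701
gripper_force: 0.0
shift [-0.0008  0.0005 -0.003 ] turn [ 0.001 -0.    -0.   ]
shift [-0.0008  0.0005 -0.003 ] turn [-1.e-03 -2.e-03  4.e+00]
q [ 0.3   0.28 -0.5   0.78 -0.    1.95] t 8.85 tcp [440.3 134.4   2.5] F [-0.   0.4  0.4] grip 0.0 59.6
```

View pics/s2.png

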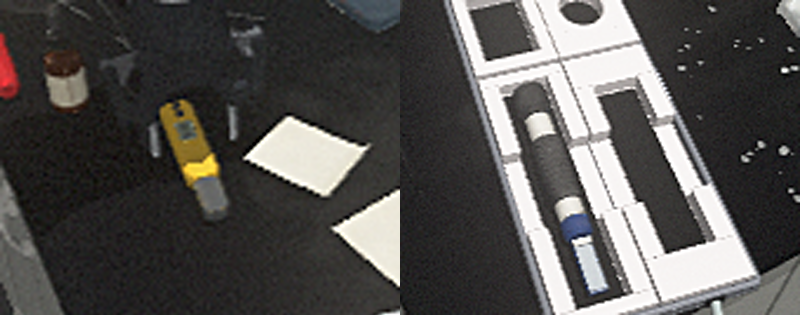

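The refractometer lies in its cradle, and the pH meter sits between the fingers. Closing.

```bash
python3 -m jog '[{"x":0,"y":0,"z":-0.006,"wx":0,"wy":0,"wz":0,"gripper":1},{"x":0,"y":0,"z":-0.006,"wx":0,"wy":0,"wz":0,"gripper":1},{"x":0,"y":0,"z":-0.006,"wx":0,"wy":0,"wz":0,"gripper":1},{"x":0,"y":0,"z":-0.006,"wx":0,"wy":0,"wz":0,"gripper":1},{"x":0,"y":0,"z":-0.006,"wx":0,"wy":0,"wz":0,"gripper":1},{"x":0,"y":0,"z":-0.006,"wx":0,"wy":0,"wz":0,"gripper":1}]' 40; python3 go.py 533.4 -374.6 13 -10.75
```

```text
clock: 9.4
ee_pos: [439.7, 134.3, 4.8]
tool_rot: [-2.316, -2.122, 0.0]
wrist_force: [-0.2, 0.1, 1.3]
finger_gap: -0.003
gripper_force: 0.0
shift [-0.9977  0.2754 -0.0164] turn [-0.     0.     0.128]
shift [-0.9977  0.2754 -0.0164] turn [-0.    -0.    -3.872]
q [ 0.3   0.28 -0.5   0.79 -0.    1.95] t 9.4 tcp [439.7 134.3   4.8] F [-0.2  0.1  1.3] grip 0.0 -0.3
```

```bash
python3 -m jog '[{"x":0,"y":0,"z":-0.06,"wx":0,"wy":0,"wz":0,"gripper":1},{"x":0,"y":0,"z":-0.14,"wx":0,"wy":0,"wz":0,"gripper":0},{"x":0,"y":0,"z":-0.2,"wx":0,"wy":0,"wz":0,"gripper":0},{"x":0,"y":0,"z":-0.24,"wx":0,"wy":0,"wz":0,"gripper":0},{"x":0,"y":0,"z":-0.24,"wx":0,"wy":0,"wz":0,"gripper":0}]' 40
python3 - <<'E'
from meas import *
p,d=camera('scene'); a=p[120:270,120:300,::-1]
cv2.imwrite('pics/s3.png',cv2.resize(a,None,fx=3,fy=3,interpolation=cv2.INTER_CUBIC))
for r in spotter.regions_of('scene','ph_meter_mid')[:2]: print(r['confidence'],r['point'],rect(world('scene',d,mask=r['mask']),5,30))
E
```

```text
clock: 9.82
ee_pos: [441.9, 135.0, 128.8]
tool_rot: [2.314, 2.121, 0.008]
wrist_force: [1.3, -0.0, 0.0]
finger_gap: 0.565
gripper_force: 0.0
0.71 [210.0, 186.9] (array([440.7, 133.1]), array([ 30.4, 147.6]), 84.3, 373)
```

View pics/s3.png

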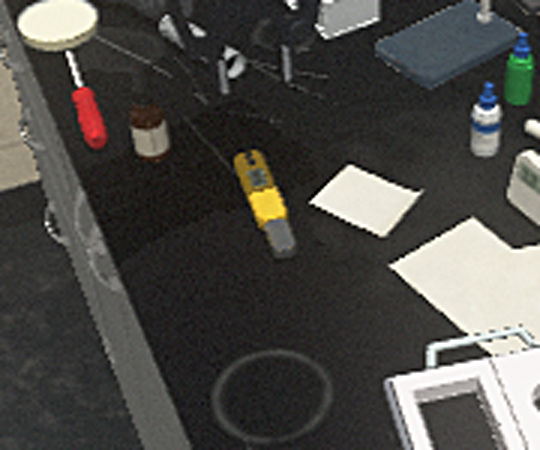

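The pH meter hasn't moved, so the fingers shut without catching it. I'll measure the real fingertip height from the depth image.

```bash
python3 -m jog '[{"x":0,"y":0,"z":0,"wx":0,"wy":0,"wz":0,"gripper":0.65},{"x":0,"y":0,"z":0,"wx":0,"wy":0,"wz":0,"gripper":0.65},{"x":0,"y":0,"z":0,"wx":0,"wy":0,"wz":0,"gripper":0.65},{"x":0,"y":0,"z":0,"wx":0,"wy":0,"wz":0,"gripper":0.65}]'
python3 - <<'E'
from h import *
s=status.observe();e=s['ee_pos'];print(e,s['finger_gap']*85)
p,d=camera('scene'); P=world('scene',d,mask=np.ones(d.shape,bool))
Q=P[(abs(P[:,0]-e[0])<60)&(abs(P[:,1]-e[1])<25)&(P[:,2]>60)&(P[:,2]<250)]
for lo in (-60,-35,-25,-15,0,15,25,35):
    q=Q[(Q[:,0]-e[0]>lo)&(Q[:,0]-e[0]<lo+10)]
    if len(q): print(lo,len(q),np.round(np.sort(q[:,2])[:6]), np.round(np.median(q[:,1])))
u,v=proj('scene',e).astype(int); print(u,v)
a=p[v-60:v+40,u-60:u+60,::-1].copy(); cv2.circle(a,(60,60),1,(0,0,255),-1)
cv2.imwrite('pics/s4.png',cv2.resize(a,None,fx=5,fy=5,interpolation=cv2.INTER_CUBIC))
E
```

```text
clock: 10.25
ee_pos: [439.3, 134.2, 124.1]
tool_rot: [-2.316, -2.122, 0.002]
wrist_force: [-0.7, -0.4, 0.6]
finger_gap: 0.35
gripper_force: 0.0
[439.31349871 134.23577919 124.12464587] 29.764308874397265
-60 66 [209. 210. 212. 213. 216. 216.] 129.0
-35 95 [156. 158. 160. 162. 163. 164.] 130.0
-25 134 [147. 149. 152. 152. 153. 156.] 124.0
-15 33 [214. 216. 219. 220. 221. 222.] 120.0
0 51 [218. 219. 221. 221. 221. 222.] 123.0
15 113 [150. 150. 152. 154. 154. 155.] 121.0
25 47 [155. 156. 158. 164. 166. 171.] 124.0
35 77 [189. 194. 194. 196. 197. 197.] 123.0
204 156
```

View pics/s4.png

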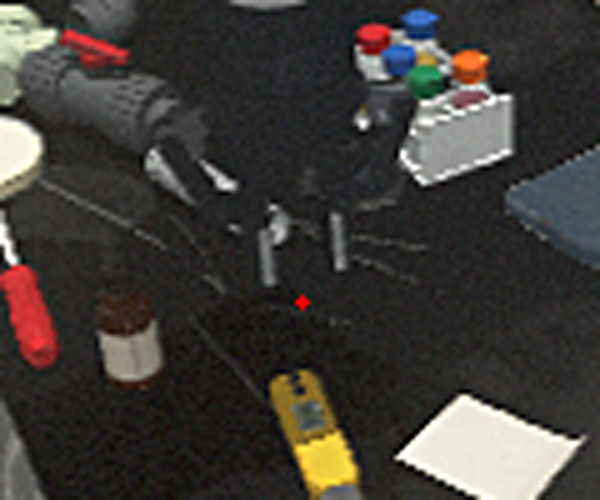

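The picture shows the fingertips at about (265-340,275), some 17 mm above the reported TCP (red dot at (303,300)). This also fits the refractometer being gripped near its top (28.7 mm chord). I'll go about 13 mm deeper.

```bash
python3 -m jog '[{"x":0,"y":0,"z":0.05,"wx":0,"wy":0,"wz":0,"gripper":0.3},{"x":0,"y":0,"z":0.1,"wx":0,"wy":0,"wz":0,"gripper":0.3},{"x":0,"y":0,"z":0.16,"wx":0,"wy":0,"wz":0,"gripper":0.3},{"x":0,"y":0,"z":0.2,"wx":0,"wy":0,"wz":0,"gripper":0.3},{"x":0,"y":0,"z":0.23,"wx":0,"wy":0,"wz":0,"gripper":0.3},{"x":0,"y":0,"z":0.25,"wx":0,"wy":0,"wz":0,"gripper":0.3},{"x":0,"y":0,"z":0.266,"wx":0,"wy":0,"wz":0,"gripper":0.3},{"x":0,"y":0,"z":0.266,"wx":0,"wy":0,"wz":0,"gripper":0.5},{"x":0,"y":0,"z":0.266,"wx":0,"wy":0,"wz":0,"gripper":1},{"x":0,"y":0,"z":0.266,"wx":0,"wy":0,"wz":0,"gripper":1},{"x":0,"y":0,"z":0.266,"wx":0,"wy":0,"wz":0,"gripper":1},{"x":0,"y":0,"z":0.266,"wx":0,"wy":0,"wz":0,"gripper":1},{"x":0,"y":0,"z":0.266,"wx":0,"wy":0,"wz":0,"gripper":1},{"x":0,"y":0,"z":0.266,"wx":0,"wy":0,"wz":0,"gripper":1}]' 40; python3 go.py 533.4 -374.6 13 -10.75
```

```text
clock: 11.47
ee_pos: [440.3, 134.6, -7.6]
tool_rot: [2.316, 2.122, 0.002]
wrist_force: [-1.4, -0.9, 7.4]
finger_gap: 0.311
gripper_force: 38.3
shift [-0.9982  0.2742 -0.0413] turn [ 0.001 -0.001  0.128]
shift [-0.9982  0.2742 -0.0413] turn [ 1.000e-03  2.000e-03 -3.872e+00]
q [ 0.3   0.29 -0.52  0.76 -0.    1.95] t 11.4667 tcp [440.3 134.6  -7.6] F [-1.4 -0.9  7.4] grip 38.3 26.4
```

```bash
python3 -m jog '[{"x":0,"y":0,"z":-0.05,"wx":0,"wy":0,"wz":0,"gripper":1},{"x":0,"y":0,"z":-0.12,"wx":0,"wy":0,"wz":0,"gripper":1},{"x":0,"y":0,"z":-0.2,"wx":0,"wy":0,"wz":0,"gripper":1},{"x":-0.08,"y":0.022,"z":-0.22,"wx":0,"wy":0,"wz":0,"gripper":1},{"x":-0.16,"y":0.044,"z":-0.22,"wx":0,"wy":0,"wz":0.05,"gripper":1},{"x":-0.24,"y":0.066,"z":-0.22,"wx":0,"wy":0,"wz":0.1,"gripper":1},{"x":-0.32,"y":0.088,"z":-0.22,"wx":0,"wy":0,"wz":0.128,"gripper":1},{"x":-0.4,"y":0.11,"z":-0.22,"wx":0,"wy":0,"wz":0.128,"gripper":1},{"x":-0.48,"y":0.132,"z":-0.22,"wx":0,"wy":0,"wz":0.128,"gripper":1},{"x":-0.56,"y":0.154,"z":-0.22,"wx":0,"wy":0,"wz":0.128,"gripper":1},{"x":-0.64,"y":0.176,"z":-0.22,"wx":0,"wy":0,"wz":0.128,"gripper":1},{"x":-0.72,"y":0.198,"z":-0.22,"wx":0,"wy":0,"wz":0.128,"gripper":1},{"x":-0.8,"y":0.22,"z":-0.22,"wx":0,"wy":0,"wz":0.128,"gripper":1},{"x":-0.88,"y":0.242,"z":-0.22,"wx":0,"wy":0,"wz":0.128,"gripper":1},{"x":-0.96,"y":0.264,"z":-0.22,"wx":0,"wy":0,"wz":0.128,"gripper":1},{"x":-0.998,"y":0.274,"z":-0.2,"wx":0,"wy":0,"wz":0.128,"gripper":1},{"x":-0.998,"y":0.274,"z":-0.18,"wx":0,"wy":0,"wz":0.128,"gripper":1},{"x":-0.998,"y":0.274,"z":-0.15,"wx":0,"wy":0,"wz":0.128,"gripper":1},{"x":-0.998,"y":0.274,"z":-0.15,"wx":0,"wy":0,"wz":0.128,"gripper":1},{"x":-0.998,"y":0.274,"z":-0.15,"wx":0,"wy":0,"wz":0.128,"gripper":1}]'; python3 go.py 533.4 -374.6 0 -10.75
python3 - <<'E'
from h import *
p,d=camera('scene'); cv2.imwrite('pics/s5.png',cv2.resize(p[200:384,220:440,::-1],None,fx=2.8,fy=2.8,interpolation=cv2.INTER_CUBIC))
E
```

```text
clock: 13.13
ee_pos: [532.1, -373.9, 66.3]
tool_rot: [-2.418, -2.003, 0.001]
wrist_force: [-0.4, -0.4, 0.1]
finger_gap: 0.31
gripper_force: 36.4
shift [-0.001   0.003   0.1327] turn [-0.002 -0.001  0.   ]
shift [-0.001   0.003   0.1327] turn [ 2.e-03 -3.e-03 -4.e+00]
q [-0.61  0.58  0.14  1.14  0.    1.15] t 13.1333 tcp [ 532.1 -373.9   66.3] F [-0.4 -0.4  0.1] grip 36.4 26.4
```

View pics/s5.png

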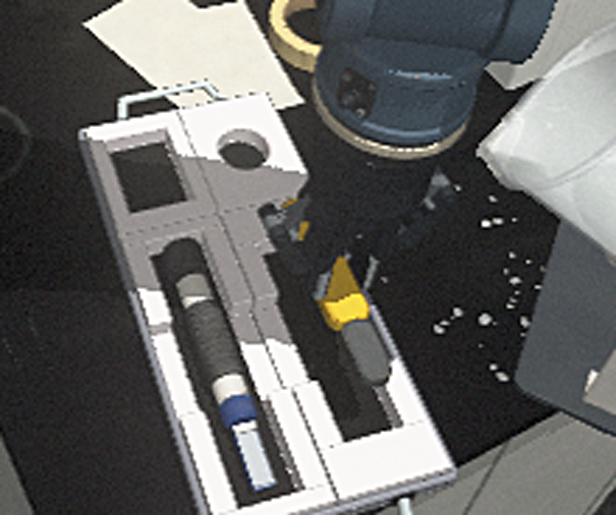

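The pH meter is held above the short cradle and aligned with it; its cap is at (365,350). Lowering and releasing.

```bash
python3 -m jog '[{"x":-0.001,"y":0.003,"z":0.05,"wx":0,"wy":0,"wz":0,"gripper":1},{"x":-0.001,"y":0.003,"z":0.08,"wx":0,"wy":0,"wz":0,"gripper":1},{"x":-0.001,"y":0.003,"z":0.105,"wx":0,"wy":0,"wz":0,"gripper":1},{"x":-0.001,"y":0.003,"z":0.12,"wx":0,"wy":0,"wz":0,"gripper":1},{"x":-0.001,"y":0.003,"z":0.13,"wx":0,"wy":0,"wz":0,"gripper":1},{"x":-0.001,"y":0.003,"z":0.132,"wx":0,"wy":0,"wz":0,"gripper":1},{"x":-0.001,"y":0.003,"z":0.132,"wx":0,"wy":0,"wz":0,"gripper":1},{"x":-0.001,"y":0.003,"z":0.132,"wx":0,"wy":0,"wz":0,"gripper":0.35},{"x":-0.001,"y":0.003,"z":0.132,"wx":0,"wy":0,"wz":0,"gripper":0.35},{"x":-0.001,"y":0.003,"z":0.132,"wx":0,"wy":0,"wz":0,"gripper":0.35},{"x":-0.001,"y":0.003,"z":0.132,"wx":0,"wy":0,"wz":0,"gripper":0.35},{"x":-0.001,"y":0.003,"z":0.1,"wx":0,"wy":0,"wz":0,"gripper":0.35},{"x":-0.001,"y":0.003,"z":0.04,"wx":0,"wy":0,"wz":0,"gripper":0.35},{"x":-0.001,"y":0.003,"z":-0.04,"wx":0,"wy":0,"wz":0,"gripper":0.3},{"x":-0.001,"y":0.003,"z":-0.12,"wx":0,"wy":0,"wz":0,"gripper":0},{"x":-0.001,"y":0.003,"z":-0.15,"wx":0,"wy":0,"wz":0,"gripper":0},{"x":-0.001,"y":0.003,"z":-0.15,"wx":0,"wy":0,"wz":0,"gripper":0}]'; python3 go.py 677 123 10 -10.75
```

```text
clock: 14.6
ee_pos: [536.0, -376.8, 147.0]
tool_rot: [2.415, 1.999, 0.003]
wrist_force: [0.4, 0.9, 0.5]
finger_gap: 1.005
gripper_force: 0.0
shift [1.0354 0.0886 0.2715] turn [ 0.008  0.004 -0.   ]
shift [1.0354 0.0886 0.2715] turn [ 0.006 -0.013  4.   ]
q [-0.61  0.55  0.3   1.31  0.    1.15] t 14.6 tcp [ 536.  -376.8  147. ] F [0.4 0.9 0.5] grip 0.0 85.4
```

```bash
python3 -m jog '[{"x":0.08,"y":-0.02,"z":0,"wx":0,"wy":0,"wz":0,"gripper":0},{"x":0.16,"y":-0.04,"z":0,"wx":0,"wy":0,"wz":0,"gripper":0},{"x":0.24,"y":-0.05,"z":0,"wx":0,"wy":0,"wz":0,"gripper":0},{"x":0.32,"y":-0.06,"z":0,"wx":0,"wy":0,"wz":0,"gripper":0},{"x":0.4,"y":-0.06,"z":0,"wx":0,"wy":0,"wz":0,"gripper":0},{"x":0.48,"y":-0.06,"z":0,"wx":0,"wy":0,"wz":0,"gripper":0},{"x":0.56,"y":-0.05,"z":0,"wx":0,"wy":0,"wz":0,"gripper":0},{"x":0.64,"y":-0.03,"z":0,"wx":0,"wy":0,"wz":0,"gripper":0},{"x":0.72,"y":0,"z":0,"wx":0,"wy":0,"wz":0,"gripper":0},{"x":0.8,"y":0.02,"z":0,"wx":0,"wy":0,"wz":0,"gripper":0},{"x":0.88,"y":0.05,"z":0,"wx":0,"wy":0,"wz":0,"gripper":0},{"x":0.95,"y":0.07,"z":0,"wx":0,"wy":0,"wz":0,"gripper":0},{"x":1,"y":0.088,"z":0,"wx":0,"wy":0,"wz":0,"gripper":0},{"x":1,"y":0.088,"z":0,"wx":0,"wy":0,"wz":0,"gripper":0}]' 30; python3 go.py 677 123 10 -10.75
python3 - <<'E'
from meas import *
p,d=camera('scene')
for n in ('squeeze_bottle_mid','timer_mid'):
  for r in spotter.pinpoint('scene',n)[:2]: print(n,r['confidence'],r['point'],ray('scene',r['point'],42 if n[0]=='s' else 32))
c,dd=camera('top')
P=world('top',dd,mask=np.ones(dd.shape,bool));Q=P[(P[:,1]<-250)&(P[:,1]>-500)&(P[:,0]>400)&(P[:,0]<600)]
for r in spotter.regions_of('top','ph_meter_mid')[:2]: print(r['confidence'],r['point'],rect(world('top',dd,mask=r['mask']),12,40))
for r in spotter.regions_of('top','refractometer_mid')[:2]: print(r['confidence'],r['point'],rect(world('top',dd,mask=r['mask']),15,50))
for r in spotter.regions_of('scene','ph_meter_mid')[:2]: print(r['confidence'],r['point'],rect(world('scene',d,mask=r['mask']),12,40))
for r in spotter.regions_of('scene','refractometer_mid')[:2]: print(r['confidence'],r['point'],rect(world('scene',d,mask=r['mask']),15,50))
cv2.imwrite('pics/s6.png',cv2.resize(p[100:384,200:440,::-1],None,fx=2.1,fy=2.1,interpolation=cv2.INTER_CUBIC))
E
```

```text
clock: 15.77
ee_pos: [671.7, 112.3, 140.1]
tool_rot: [-2.415, -2.007, 0.0]
wrist_force: [0.4, 0.3, 1.3]
finger_gap: 0.999
gripper_force: 0.0
shift [0.0228 0.0068 0.2603] turn [-0.001 -0.001  0.005]
shift [0.0228 0.0068 0.2603] turn [ 1.000e-03 -2.000e-03 -3.995e+00]
q [0.17 0.62 0.4  1.35 0.   1.92] t 15.7667 tcp [671.7 112.3 140.1] F [0.4 0.3 1.3] grip 0.0 84.9
squeeze_bottle_mid 0.61 [292.3, 141.4] [752.80641051 191.3951149   42.        ]
squeeze_bottle_mid 0.6 [281.9, 159.4] [677.58579148 123.70124693  42.        ]
timer_mid 0.73 [298.4, 187.7] [664.20837154   1.18451823  32.        ]
0.79 [359.5, 211.2] (array([ 533. , -373.8]), array([ 29.4, 148.8]), 78.7, 325)
0.68 [311.0, 197.7] (array([ 565.7, -200.9]), array([ 89.4, 108.9]), 76.1, 676)
0.7 [353.9, 231.5] (array([ 449.9, -357.7]), array([ 29.7, 191.1]), 79.2, 410)
0.6 [335.4, 318.3] (array([ 533.2, -375.7]), array([ 30. , 148.5]), 78.2, 935)
0.82 [299.7, 328.4] (array([ 451.5, -353.8]), array([ 30.6, 203.8]), 79.2, 1121)
```

View pics/s6.png

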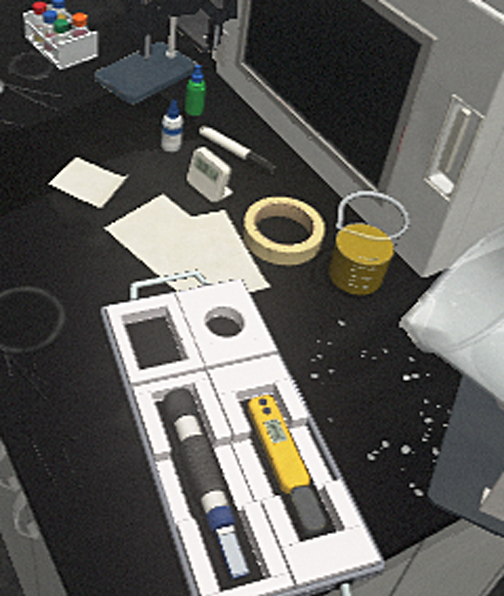

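Both cradles are filled and centred: the refractometer is at (205,480) and the pH meter at (285,460). The white bottle is at (172,130). I'll go down on it.

```bash
python3 -m jog '[{"x":0.0228,"y":0.007,"z":0,"wx":0,"wy":0,"wz":0,"gripper":0},{"x":0.0228,"y":0.007,"z":0.05,"wx":0,"wy":0,"wz":0,"gripper":0},{"x":0.0228,"y":0.007,"z":0.1,"wx":0,"wy":0,"wz":0,"gripper":0},{"x":0.0228,"y":0.007,"z":0.15,"wx":0,"wy":0,"wz":0,"gripper":0},{"x":0.0228,"y":0.007,"z":0.2,"wx":0,"wy":0,"wz":0,"gripper":0},{"x":0.0228,"y":0.007,"z":0.235,"wx":0,"wy":0,"wz":0,"gripper":0},{"x":0.0228,"y":0.007,"z":0.258,"wx":0,"wy":0,"wz":0,"gripper":0},{"x":0.0228,"y":0.007,"z":0.258,"wx":0,"wy":0,"wz":0,"gripper":0},{"x":0.0228,"y":0.007,"z":0.258,"wx":0,"wy":0,"wz":0,"gripper":0.4},{"x":0.0228,"y":0.007,"z":0.258,"wx":0,"wy":0,"wz":0,"gripper":0.5},{"x":0.0228,"y":0.007,"z":0.258,"wx":0,"wy":0,"wz":0,"gripper":0.6},{"x":0.0228,"y":0.007,"z":0.258,"wx":0,"wy":0,"wz":0,"gripper":0.7},{"x":0.0228,"y":0.007,"z":0.258,"wx":0,"wy":0,"wz":0,"gripper":1},{"x":0.0228,"y":0.007,"z":0.258,"wx":0,"wy":0,"wz":0,"gripper":1},{"x":0.0228,"y":0.007,"z":0.258,"wx":0,"wy":0,"wz":0,"gripper":1},{"x":0.0228,"y":0.007,"z":0.258,"wx":0,"wy":0,"wz":0,"gripper":1}]' 25; python3 go.py 566 -202.6 18 -10.75
```

```text
clock: 17.5
ee_pos: [676.8, 118.3, 13.8]
tool_rot: [2.419, 2.003, 0.002]
wrist_force: [-1.0, -0.3, 5.1]
finger_gap: 0.32
gripper_force: 24.6
shift [-0.6718 -0.098  -0.009 ] turn [ 0.002 -0.001 -0.   ]
shift [-0.6718 -0.098  -0.009 ] turn [-1.e-03 -3.e-03  4.e+00]
q [ 0.17  0.69  0.19  1.07 -0.    1.93] t 17.5 tcp [676.8 118.3  13.8] F [-1.  -0.3  5.1] grip 24.6 27.2
```

```bash
python3 -m jog '[{"x":0,"y":0,"z":-0.05,"wx":0,"wy":0,"wz":0,"gripper":1},{"x":0,"y":0,"z":-0.12,"wx":0,"wy":0,"wz":0,"gripper":1},{"x":0,"y":-0.02,"z":-0.2,"wx":0,"wy":0,"wz":0,"gripper":1},{"x":-0.02,"y":-0.08,"z":-0.24,"wx":0,"wy":0,"wz":0,"gripper":1},{"x":-0.08,"y":-0.11,"z":-0.25,"wx":0,"wy":0,"wz":0,"gripper":1},{"x":-0.16,"y":-0.12,"z":-0.25,"wx":0,"wy":0,"wz":0,"gripper":1},{"x":-0.24,"y":-0.12,"z":-0.25,"wx":0,"wy":0,"wz":0,"gripper":1},{"x":-0.32,"y":-0.12,"z":-0.25,"wx":0,"wy":0,"wz":0,"gripper":1},{"x":-0.4,"y":-0.12,"z":-0.25,"wx":0,"wy":0,"wz":0,"gripper":1},{"x":-0.48,"y":-0.12,"z":-0.25,"wx":0,"wy":0,"wz":0,"gripper":1},{"x":-0.56,"y":-0.11,"z":-0.25,"wx":0,"wy":0,"wz":0,"gripper":1},{"x":-0.64,"y":-0.1,"z":-0.22,"wx":0,"wy":0,"wz":0,"gripper":1},{"x":-0.68,"y":-0.098,"z":-0.18,"wx":0,"wy":0,"wz":0,"gripper":1},{"x":-0.68,"y":-0.098,"z":-0.14,"wx":0,"wy":0,"wz":0,"gripper":1},{"x":-0.68,"y":-0.098,"z":-0.12,"wx":0,"wy":0,"wz":0,"gripper":1},{"x":-0.68,"y":-0.098,"z":-0.12,"wx":0,"wy":0,"wz":0,"gripper":1},{"x":-0.68,"y":-0.098,"z":-0.12,"wx":0,"wy":0,"wz":0,"gripper":1}]'; python3 go.py 566 -207 20.8 -10.75
python3 - <<'E'
from h import *
p,d=camera('scene'); q=p[140:300,240:370,::-1]
cv2.imwrite('pics/s7.png',cv2.resize(q,None,fx=3.7,fy=3.7,interpolation=cv2.INTER_CUBIC))
for r in spotter.regions_of('scene','squeeze_bottle_mid')[:3]:
    P=world('scene',d,mask=r['mask']);print(r['confidence'],r['point'],np.median(P,0),np.percentile(P,[3,97],axis=0))
E
```

```text
clock: 18.92
ee_pos: [564.7, -206.0, 73.2]
tool_rot: [-2.419, -2.004, 0.0]
wrist_force: [0.4, 0.1, 0.3]
finger_gap: 0.318
gripper_force: 25.0
shift [-0.0014  0.003   0.1048] turn [-0.    -0.     0.001]
shift [-0.0014  0.003   0.1048] turn [ 0.000e+00 -1.000e-03 -3.999e+00]
q [-0.35  0.48 -0.01  1.08  0.    1.41] t 18.9167 tcp [ 564.7 -206.    73.2] F [0.4 0.1 0.3] grip 25.0 27.0
0.57 [306.1, 235.1] [ 561.72503755 -208.26744806   98.92471752] [[ 551.075153   -213.38733245   64.67458594]
 [ 574.45531251 -199.39613625  137.64095893]]
0.48 [293.1, 142.5] [745.32350471 179.20963941  42.28462706] [[736.98672939 171.49237769   7.7083666 ]
 [756.63536055 191.79800106  77.19183447]]
```

View pics/s7.png

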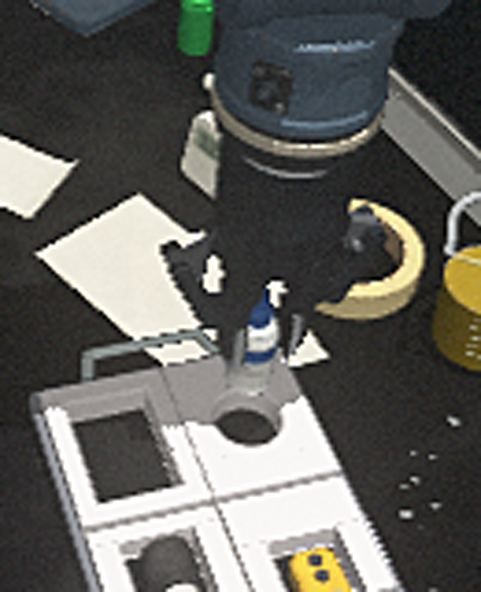

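The bottle is held upright and centred over the round well, with the bottle at (260,350) and the well at (250,420). Lowering.

```bash
python3 -m jog '[{"x":0,"y":0.001,"z":0.03,"wx":0,"wy":0,"wz":0,"gripper":1},{"x":0,"y":0.001,"z":0.055,"wx":0,"wy":0,"wz":0,"gripper":1},{"x":0,"y":0.001,"z":0.075,"wx":0,"wy":0,"wz":0,"gripper":1},{"x":0,"y":0.001,"z":0.09,"wx":0,"wy":0,"wz":0,"gripper":1},{"x":0,"y":0.001,"z":0.1,"wx":0,"wy":0,"wz":0,"gripper":1},{"x":0,"y":0.001,"z":0.105,"wx":0,"wy":0,"wz":0,"gripper":1},{"x":0,"y":0.001,"z":0.105,"wx":0,"wy":0,"wz":0,"gripper":1},{"x":0,"y":0.001,"z":0.105,"wx":0,"wy":0,"wz":0,"gripper":1}]'; python3 go.py 566 -207 20.8 -10.75
```

```text
clock: 19.68
ee_pos: [565.5, -207.0, 20.9]
tool_rot: [2.419, 2.003, 0.001]
wrist_force: [0.3, -0.3, -0.2]
finger_gap: 0.321
gripper_force: 25.0
shift [0.0001 0.001  0.0002] turn [ 0.001  0.    -0.   ]
shift [0.0001 0.001  0.0002] turn [ 0.e+00 -2.e-03  4.e+00]
q [-0.35  0.52 -0.09  0.97 -0.    1.41] t 19.6833 tcp [ 565.5 -207.    20.9] F [ 0.3 -0.3 -0.2] grip 25.0 27.3
```

```bash
python3 -m jog '[{"x":0,"y":0.001,"z":0.003,"wx":0,"wy":0,"wz":0,"gripper":1},{"x":0,"y":0.001,"z":0.003,"wx":0,"wy":0,"wz":0,"gripper":1},{"x":0,"y":0.001,"z":0.003,"wx":0,"wy":0,"wz":0,"gripper":0.6},{"x":0,"y":0.001,"z":0.003,"wx":0,"wy":0,"wz":0,"gripper":0.45},{"x":0,"y":0.001,"z":0.003,"wx":0,"wy":0,"wz":0,"gripper":0.3},{"x":0,"y":0.001,"z":0.003,"wx":0,"wy":0,"wz":0,"gripper":0.2},{"x":0,"y":0.001,"z":0.003,"wx":0,"wy":0,"wz":0,"gripper":0.2},{"x":0,"y":0.001,"z":-0.03,"wx":0,"wy":0,"wz":0,"gripper":0.2},{"x":0,"y":0.001,"z":-0.08,"wx":0,"wy":0,"wz":0,"gripper":0},{"x":0,"y":0.001,"z":-0.15,"wx":0,"wy":0,"wz":0,"gripper":0},{"x":0,"y":0.001,"z":-0.22,"wx":0,"wy":0,"wz":0,"gripper":0},{"x":0,"y":0.001,"z":-0.27,"wx":0,"wy":0,"wz":0,"gripper":0},{"x":0,"y":0.001,"z":-0.27,"wx":0,"wy":0,"wz":0,"gripper":0}]' 25; python3 go.py 678.5 17 10 102
python3 - <<'E'
from meas import *
p,d=camera('scene')
for r in spotter.regions_of('scene','timer_mid')[:2]:
    P=world('scene',d,mask=r['mask']);Q=P[P[:,2]>50];print(r['confidence'],r['point'],rect(P,8,75),rect(P,50,75),rect(P,6,30))
E
```

```text
clock: 20.77
ee_pos: [567.9, -207.8, 160.9]
tool_rot: [2.415, 1.999, 0.006]
wrist_force: [0.4, -0.7, 0.5]
finger_gap: 1.002
gripper_force: 0.0
shift [0.4833 0.1312 0.3022] turn [ 0.005  0.01  -2.506]
shift [0.4833 0.1312 0.3022] turn [ 0.009 -0.004  1.494]
q [-0.35  0.44  0.15  1.28  0.    1.41] t 20.7667 tcp [ 567.9 -207.8  160.9] F [ 0.4 -0.7  0.5] grip 0.0 85.2
```

```bash
python3 -m jog '[{"x":0.05,"y":-0.02,"z":0,"wx":0,"wy":0,"wz":0.12,"gripper":0},{"x":0.12,"y":-0.04,"z":0,"wx":0,"wy":0,"wz":0.25,"gripper":0},{"x":0.18,"y":-0.04,"z":0,"wx":0,"wy":0,"wz":0.4,"gripper":0},{"x":0.24,"y":-0.03,"z":0,"wx":0,"wy":0,"wz":0.55,"gripper":0},{"x":0.3,"y":0.01,"z":0,"wx":0,"wy":0,"wz":0.7,"gripper":0},{"x":0.36,"y":0.05,"z":0,"wx":0,"wy":0,"wz":0.85,"gripper":0},{"x":0.42,"y":0.09,"z":0,"wx":0,"wy":0,"wz":1,"gripper":0},{"x":0.47,"y":0.12,"z":0,"wx":0,"wy":0,"wz":1,"gripper":0},{"x":0.483,"y":0.131,"z":0,"wx":0,"wy":0,"wz":1,"gripper":0},{"x":0.483,"y":0.131,"z":0.02,"wx":0,"wy":0,"wz":1,"gripper":0},{"x":0.483,"y":0.131,"z":0.02,"wx":0,"wy":0,"wz":1,"gripper":0},{"x":0.483,"y":0.131,"z":0.02,"wx":0,"wy":0,"wz":1,"gripper":0}]'; python3 go.py 678.3 17 10 102
```

```text
clock: 21.87
ee_pos: [673.6, 17.3, 143.6]
tool_rot: [-3.002, -0.924, 0.005]
wrist_force: [-0.0, -0.9, -0.6]
finger_gap: 0.996
gripper_force: 0.0
shift [0.008  0.0062 0.2671] turn [-5.000e-03 -2.000e-03 -3.506e+00]
shift [0.008  0.0062 0.2671] turn [-0.001  0.004  0.494]
q [ 0.03  0.61  0.38  1.35 -0.    2.57] t 21.8667 tcp [673.6  17.3 143.6] F [-0.  -0.9 -0.6] grip 0.0 84.7
```

```bash
python3 -m jog '[{"x":0.008,"y":0.006,"z":0.02,"wx":0,"wy":0,"wz":0.15,"gripper":0},{"x":0.008,"y":0.006,"z":0.05,"wx":0,"wy":0,"wz":0.3,"gripper":0},{"x":0.008,"y":0.006,"z":0.08,"wx":0,"wy":0,"wz":0.45,"gripper":0},{"x":0.008,"y":0.006,"z":0.11,"wx":0,"wy":0,"wz":0.494,"gripper":0},{"x":0.008,"y":0.006,"z":0.13,"wx":0,"wy":0,"wz":0.494,"gripper":0},{"x":0.008,"y":0.006,"z":0.14,"wx":0,"wy":0,"wz":0.494,"gripper":0},{"x":0.008,"y":0.006,"z":0.14,"wx":0,"wy":0,"wz":0.494,"gripper":0}]'; python3 go.py 678.3 17 10 102
python3 - <<'E'
from h import *
p,d=camera('scene'); q=p[90:270,225:375,::-1]
cv2.imwrite('pics/s8.png',cv2.resize(q,None,fx=3.3,fy=3.3,interpolation=cv2.INTER_CUBIC))
E
```

```text
clock: 22.45
ee_pos: [679.1, 17.2, 74.5]
tool_rot: [-3.124, -0.33, 0.002]
wrist_force: [0.2, 0.4, 0.4]
finger_gap: 1.002
gripper_force: 0.0
shift [-1.500e-03  1.000e-04  1.291e-01] turn [-3.000e-03 -1.000e-03 -3.998e+00]
shift [-1.500e-03  1.000e-04  1.291e-01] turn [-0.     0.002  0.002]
q [ 0.03  0.64  0.26  1.2  -0.    2.96] t 22.45 tcp [679.1  17.2  74.5] F [0.2 0.4 0.4] grip 0.0 85.2
```

View pics/s8.png

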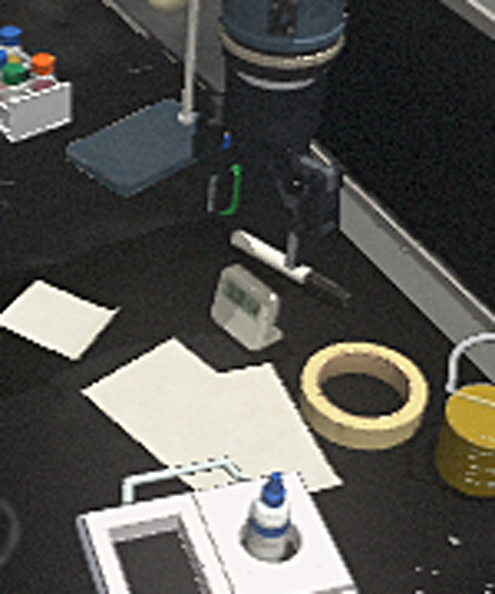

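The bottle stands upright in the round well at (270,520). The fingers at (210,195) and (290,245) straddle the timer at (250,300). Going down to grip it.

```bash
python3 -m jog '[{"x":-0.0015,"y":0,"z":0.03,"wx":0,"wy":0,"wz":0,"gripper":0},{"x":-0.0015,"y":0,"z":0.06,"wx":0,"wy":0,"wz":0,"gripper":0},{"x":-0.0015,"y":0,"z":0.09,"wx":0,"wy":0,"wz":0,"gripper":0},{"x":-0.0015,"y":0,"z":0.115,"wx":0,"wy":0,"wz":0,"gripper":0},{"x":-0.0015,"y":0,"z":0.129,"wx":0,"wy":0,"wz":0,"gripper":0},{"x":-0.0015,"y":0,"z":0.129,"wx":0,"wy":0,"wz":0,"gripper":0},{"x":-0.0015,"y":0,"z":0.129,"wx":0,"wy":0,"wz":0,"gripper":0.15},{"x":-0.0015,"y":0,"z":0.129,"wx":0,"wy":0,"wz":0,"gripper":0.25},{"x":-0.0015,"y":0,"z":0.129,"wx":0,"wy":0,"wz":0,"gripper":0.35},{"x":-0.0015,"y":0,"z":0.129,"wx":0,"wy":0,"wz":0,"gripper":1},{"x":-0.0015,"y":0,"z":0.129,"wx":0,"wy":0,"wz":0,"gripper":1},{"x":-0.0015,"y":0,"z":0.129,"wx":0,"wy":0,"wz":0,"gripper":1},{"x":-0.0015,"y":0,"z":0.129,"wx":0,"wy":0,"wz":0,"gripper":1}]' 30; python3 go.py 482.5 -186.8 18 79.25
```

```text
clock: 23.58
ee_pos: [680.2, 17.7, 12.5]
tool_rot: [3.124, 0.329, 0.003]
wrist_force: [-2.1, 0.5, 6.7]
finger_gap: 0.703
gripper_force: 31.8
shift [-0.4719  0.3177 -0.0119] turn [ 0.004 -0.    -3.494]
shift [-0.4719  0.3177 -0.0119] turn [-0.    -0.003  0.506]
q [0.03 0.68 0.17 1.06 0.   2.96] t 23.5833 tcp [680.2  17.7  12.5] F [-2.1  0.5  6.7] grip 31.8 59.8
```

```bash
python3 -m jog '[{"x":0,"y":0,"z":-0.05,"wx":0,"wy":0,"wz":0,"gripper":1},{"x":0,"y":0,"z":-0.12,"wx":0,"wy":0,"wz":0,"gripper":1},{"x":0,"y":0,"z":-0.2,"wx":0,"wy":0,"wz":0,"gripper":1},{"x":-0.05,"y":0.034,"z":-0.23,"wx":0,"wy":0,"wz":0,"gripper":1},{"x":-0.11,"y":0.074,"z":-0.23,"wx":0,"wy":0,"wz":0,"gripper":1},{"x":-0.17,"y":0.115,"z":-0.23,"wx":0,"wy":0,"wz":0,"gripper":1},{"x":-0.23,"y":0.155,"z":-0.23,"wx":0,"wy":0,"wz":0.1,"gripper":1},{"x":-0.29,"y":0.195,"z":-0.23,"wx":0,"wy":0,"wz":0.15,"gripper":1},{"x":-0.35,"y":0.236,"z":-0.23,"wx":0,"wy":0,"wz":0.25,"gripper":1},{"x":-0.41,"y":0.276,"z":-0.23,"wx":0,"wy":0,"wz":0.35,"gripper":1},{"x":-0.45,"y":0.303,"z":-0.23,"wx":0,"wy":0,"wz":0.45,"gripper":1},{"x":-0.472,"y":0.3177,"z":-0.21,"wx":0,"wy":0,"wz":0.506,"gripper":1},{"x":-0.472,"y":0.3177,"z":-0.17,"wx":0,"wy":0,"wz":0.506,"gripper":1},{"x":-0.472,"y":0.3177,"z":-0.13,"wx":0,"wy":0,"wz":0.506,"gripper":1},{"x":-0.472,"y":0.3177,"z":-0.12,"wx":0,"wy":0,"wz":0.506,"gripper":1},{"x":-0.472,"y":0.3177,"z":-0.12,"wx":0,"wy":0,"wz":0.506,"gripper":1}]'; python3 go.py 482.5 -186.8 19.5 79.25
python3 - <<'E'
from meas import *
p,d=camera('scene'); q=p[150:310,220:370,::-1]
cv2.imwrite('pics/s9.png',cv2.resize(q,None,fx=3.5,fy=3.5,interpolation=cv2.INTER_CUBIC))
for c in ('scene','top'):
  if c=='top': p,d=camera(c)
  for r in spotter.regions_of(c,'timer_mid')[:2]:
    P=world(c,d,mask=r['mask']);print(c,r['confidence'],r['point'],rect(P,50,140))
E
```

```text
clock: 24.92
ee_pos: [480.9, -186.6, 70.4]
tool_rot: [-3.127, 0.294, 0.002]
wrist_force: [-0.2, 0.2, -0.4]
finger_gap: 0.702
gripper_force: 33.2
shift [ 3.400e-03 -1.000e-04  1.017e-01] turn [3.e-03 1.e-03 4.e+00]
shift [ 3.400e-03 -1.000e-04  1.017e-01] turn [-0.     0.002 -0.   ]
q [-0.37  0.32 -0.26  1.   -0.    2.96] t 24.9167 tcp [ 480.9 -186.6   70.4] F [-0.2  0.2 -0.4] grip 33.2 59.6
scene 0.9 [265.3, 247.4] (array([ 469.6, -189. ]), array([38. , 63.4]), 111.9, 323)
```

View pics/s9.png

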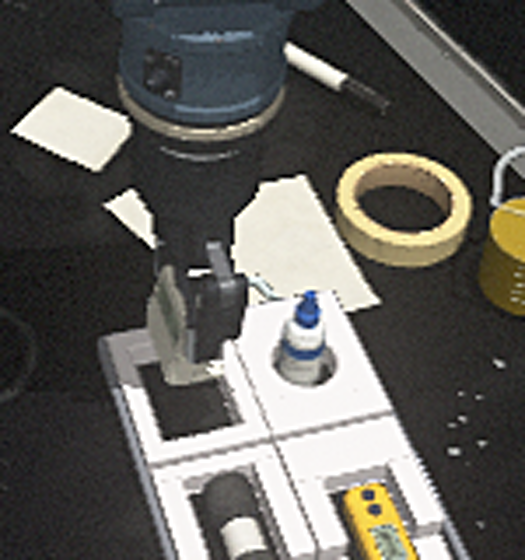

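The timer is held, but at (175,330) it may be tilted or forward of centre. I'll compare its side profile with how it stood at the start.

Run:
```python
from meas import *
p0,d0=np.load('sceneP.npy'),np.load('sceneD.npy')
p,d=camera('scene'); e=status.observe()['ee_pos']
def prof(p,d,c,ang,zlo,zhi,nm):
    a=np.radians(ang);yd=np.array([np.cos(a),np.sin(a)]);xd=np.array([yd[1],-yd[0]])
    m=(p.min(2)>50)&(d>0); P=world('scene',d,mask=m); q=P[:,:2]-c[:2]; X=q@xd;Y=q@yd
    s=(abs(X)<40)&(abs(Y)<42)&(P[:,2]>zlo)&(P[:,2]<zhi); print(nm,s.sum())
    for z in np.arange(zlo,zhi,8):
        k=s&(P[:,2]>=z)&(P[:,2]<z+8)
        if k.sum()>2: print(round(z-zlo),k.sum(),'X',np.round(np.percentile(X[k],[3,25,50,75,97])),'Y',np.round(np.percentile(Y[k],[3,97])))
prof(p0,d0,np.array([678.3,17]),102,4,76,'start')
b=e[2]-12.5
prof(p,d,e,79.25,b-10,b+76,'now')
```

```text
start 379
0 26 X [-27. -17. -15.  16.  20.] Y [-28.  18.]
8 45 X [-19. -17. -16. -14.  -5.] Y [-30.  28.]
16 44 X [-18. -16. -15. -14.  -6.] Y [-30.  26.]
24 48 X [-16. -14. -13. -12.  -6.] Y [-31.  27.]
32 42 X [-14. -13. -11. -10.  -3.] Y [-32.  27.]
40 50 X [-13. -11. -10.  -9.  -1.] Y [-30.  27.]
48 55 X [-11.  -9.  -8.  -6.   2.] Y [-31.  27.]
56 69 X [-9. -5. -4.  1.  6.] Y [-27.  23.]
now 377
8 17 X [-2.  3.  8. 13. 18.] Y [-24. -15.]
16 45 X [-20. -19.   5.  12.  18.] Y [-29.  23.]
24 45 X [-20. -19. -18. -17.  -6.] Y [-31.  26.]
32 45 X [-18. -17. -16. -14.  -4.] Y [-31.  26.]
40 44 X [-17. -15. -15. -14.  -9.] Y [-31.  26.]
48 34 X [-15. -14. -14. -13.  -8.] Y [-35.  26.]
56 52 X [-13. -13. -12. -11.   6.] Y [-41.  24.]
64 52 X [-12. -11. -10.  -9.  -2.] Y [-40.  26.]
72 39 X [-12.  -9.  -8.  -7.  -5.] Y [-38.  31.]
80 4 X [-12. -12. -11. -11.  -9.] Y [-38.  27.]
```

The lean and height match the start profile, so there is no tilt; it sits about 2 mm off in x. Lowering with a small correction.

```bash
python3 -m jog '[{"x":0.005,"y":0,"z":0.03,"wx":0,"wy":0,"wz":0,"gripper":1},{"x":0.005,"y":0,"z":0.055,"wx":0,"wy":0,"wz":0,"gripper":1},{"x":0.005,"y":0,"z":0.075,"wx":0,"wy":0,"wz":0,"gripper":1},{"x":0.005,"y":0,"z":0.09,"wx":0,"wy":0,"wz":0,"gripper":1},{"x":0.005,"y":0,"z":0.1,"wx":0,"wy":0,"wz":0,"gripper":1},{"x":0.005,"y":0,"z":0.103,"wx":0,"wy":0,"wz":0,"gripper":1},{"x":0.005,"y":0,"z":0.103,"wx":0,"wy":0,"wz":0,"gripper":1},{"x":0.005,"y":0,"z":0.103,"wx":0,"wy":0,"wz":0,"gripper":1}]'; python3 go.py 482.5 -186.8 19.5 79.25
```

```text
clock: 25.83
ee_pos: [484.3, -187.3, 19.7]
tool_rot: [3.128, -0.294, 0.001]
wrist_force: [0.2, 0.5, -0.6]
finger_gap: 0.703
gripper_force: 33.2
shift [-0.0037 -0.0004  0.0004] turn [-1.e-03 -0.e+00  4.e+00]
shift [-0.0037 -0.0004  0.0004] turn [ 0.    -0.001 -0.   ]
q [-0.37  0.37 -0.33  0.88  0.    2.96] t 25.8333 tcp [ 484.3 -187.3   19.7] F [ 0.2  0.5 -0.6] grip 33.2 59.7
```

```bash
python3 -m jog '[{"x":0,"y":0,"z":0.002,"wx":0,"wy":0,"wz":0,"gripper":1},{"x":0,"y":0,"z":0.003,"wx":0,"wy":0,"wz":0,"gripper":1},{"x":0,"y":0,"z":0.003,"wx":0,"wy":0,"wz":0,"gripper":0.2},{"x":0,"y":0,"z":0.003,"wx":0,"wy":0,"wz":0,"gripper":0.1},{"x":0,"y":0,"z":0.003,"wx":0,"wy":0,"wz":0,"gripper":0},{"x":0,"y":0,"z":0.003,"wx":0,"wy":0,"wz":0,"gripper":0},{"x":0,"y":0,"z":-0.03,"wx":0,"wy":0,"wz":0,"gripper":0},{"x":0,"y":0,"z":-0.08,"wx":0,"wy":0,"wz":0,"gripper":0},{"x":0,"y":0,"z":-0.16,"wx":0,"wy":0,"wz":0,"gripper":0},{"x":0,"y":0,"z":-0.24,"wx":0,"wy":0,"wz":0,"gripper":0},{"x":0,"y":0,"z":-0.3,"wx":0,"wy":0,"wz":0,"gripper":0},{"x":-0.1,"y":-0.4,"z":-0.3,"wx":0,"wy":0,"wz":0,"gripper":0},{"x":-0.1,"y":-0.4,"z":-0.3,"wx":0,"wy":0,"wz":0,"gripper":0},{"x":-0.1,"y":-0.4,"z":-0.3,"wx":0,"wy":0,"wz":0,"gripper":0},{"x":-0.1,"y":-0.4,"z":-0.3,"wx":0,"wy":0,"wz":0,"gripper":0},{"x":-0.1,"y":-0.4,"z":-0.3,"wx":0,"wy":0,"wz":0,"gripper":0},{"x":-0.1,"y":-0.4,"z":-0.3,"wx":0,"wy":0,"wz":0,"gripper":0},{"x":-0.1,"y":-0.4,"z":-0.3,"wx":0,"wy":0,"wz":0,"gripper":0}]'
python3 - <<'E'
from meas import *
T={'refractometer_mid':(15,55),'ph_meter_mid':(12,40),'squeeze_bottle_mid':(15,110),'timer_mid':(15,85),'syringe_mid':(6,45),'glass_bottle_mid':(10,120)}
for c in ('scene','top'):
  p,d=camera(c)
  if c=='scene': cv2.imwrite('pics/s10.png',cv2.resize(p[:,:,::-1],(800,600)))
  for n,(a,b) in T.items():
    for r in spotter.regions_of(c,n)[:2]:
      P=world(c,d,mask=r['mask'])
      if (P[:,2]>a).sum()>5:print(c,n,round(r['confidence'],2),np.round(r['point']),rect(P,a,b),np.round(np.percentile(P[:,2],98)))
E
```

```text
clock: 27.33
ee_pos: [463.3, -51.7, 169.3]
tool_rot: [-3.1, 0.209, -0.002]
wrist_force: [0.4, -0.5, 0.5]
finger_gap: 1.0
gripper_force: 0.0
scene refractometer_mid 0.72 [299. 327.] (array([ 451.1, -353.9]), array([ 30.6, 203. ]), 79.0, 1107) 40.0
scene ph_meter_mid 0.73 [337. 319.] (array([ 532.6, -375.9]), array([ 30.1, 147.2]), 77.9, 904) 28.0
scene squeeze_bottle_mid 0.62 [304. 247.] (array([ 562.7, -203. ]), array([21.6, 29.5]), 140.3, 255) 90.0
scene squeeze_bottle_mid 0.57 [292. 145.] (array([747.3, 179.8]), array([18.5, 28.2]), 153.2, 140) 84.0
scene timer_mid 0.9 [273. 261.] (array([ 485.6, -178.6]), array([40. , 82.5]), 74.6, 420) 72.0
scene syringe_mid 0.47 [299. 326.] (array([ 452.8, -360.1]), array([ 36.3, 191.5]), 79.0, 1086) 40.0
scene glass_bottle_mid 0.74 [272. 260.] (array([ 484.1, -188.2]), array([40.3, 62.4]), 77.8, 454) 72.0
scene glass_bottle_mid 0.51 [170. 156.] (array([366.1, 257.2]), array([23.5, 33.6]), 171.2, 267) 108.0
top refractometer_mid 0.97 [352. 233.] (array([ 449.2, -357. ]), array([ 28.9, 189.4]), 79.1, 386) 44.0
top ph_meter_mid 0.63 [359. 210.] (array([ 533.2, -372.8]), array([ 31.5, 148.5]), 77.6, 356) 32.0
top squeeze_bottle_mid 0.41 [203. 146.] (array([743.5, 184.8]), array([14.6, 23.7]), 110.4, 51) 81.0
top syringe_mid 0.71 [136. 225.] (array([466. , 408.8]), array([ 30. , 117.5]), 110.2, 299) 37.0
top glass_bottle_mid 0.57 [178. 252.] (array([366.5, 259.5]), array([22.7, 30. ]), 4.8, 82) 116.0
```

View pics/s10.png

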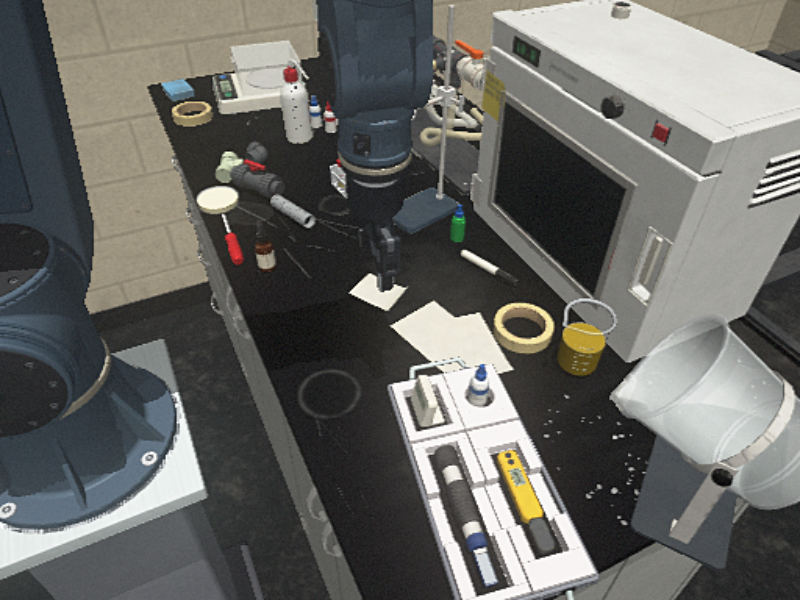

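All four kit items sit in their recesses: timer (425,400), bottle (480,388), refractometer (462,510), pH meter (525,500). Each top is about 7 mm higher than it was on the bench, as it should be. The syringe and the brown bottle haven't moved.

```bash
python3 -c "
from rig import ctrl; print(ctrl.finish_job())"
```

```text
the job is handed in; nothing more can be done
None
```

The tray is packed and handed in at about 27 s: in the last images all four kit items sat in their recesses and the syringe and brown bottle had not moved; the hand-in returned no verdict.

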